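# Open the blade box's worn combination lock

## Task

The saw-blade box on the bench is shut by a worn two-dial combination lock. Turn the red dial to 4 first and feel around that number until it drops into its catch, then do the same with the blue dial at 2; ease off as soon as a dial catches, and never force a dial against its catch or tug at a shackle that is still locked. Then draw the shackle fully up to its open position, let go of it, and leave the tape measure, the offcut and the sanding block alone.

Things in the scene. Friction and masses are not known exactly. Their poses are not given: they have to be found in the camera images.
- lock_box: Teal steel box fixed to the bench, 150 (x) by 280 (y) by 80 mm high; origin under its centre, z up, front to -x. On its flat top: the red dial (axis at x -10, y +85 mm), the blue dial (x -10, y -85 mm) and between them the steel U-shackle (x +20, y 0). Round each dial are the fixed numerals 0 to 6, 30 degrees apart on a half circle. The lock is worn, so a dial's catch is off its number.
- red_dial_grip (a point): Grip point of the red dial, on its upright axis, 112 mm above the bench, 12 mm below the dial's top. The dial is a bar 46 mm long and 12 mm thick, top at 124 mm, on a round foot 50 mm across whose top is at 90 mm. The axes turn with the dial: y along the bar to the end with the white pointer line, x across it, z up.
- blue_dial_grip (a point): The grip point of the blue dial, which is made just like the red one; same axes.
- red_dial (a joint): Red pointer's angle, rad: 0 at numeral 0 (along the box's +y), growing clockwise from above, 0.524 per numeral, 0 to 3.14. Starts below its number 4 (2.094); the real catch is within 0.25 of it, either side. Turns with 0.05-0.1 N m; turned under 0.5 rad/s it drops in: the shackle jumps 4 mm and the dial is stopped both ways (play 0.09), torque rises at once. Over 0.4 N m there is forcing it.
- blue_dial (a joint): Blue pointer's angle, same zero, sense and scale. Starts above its number 2 (1.047); its real catch too is within 0.25 of it, either side, and can only be felt once the red dial has caught. When it drops in, the shackle jumps to about 15 mm and this dial too is stopped both ways; over 0.4 N m there is forcing it.
- shackle (a joint): Height of the shackle above its locked position, m, 0 to 0.042 (fully open, end stop); a spring pushes it up. About 0 when locked, 0.0045 when the red dial has caught, about 0.015 when the blue one has too. From there it is drawn up with less than 5 N, and stays where it is left.
- shackle_bar (a point): Middle of the shackle's steel handle bar, a round bar 12 mm thick and 56 mm long along the box's y (the point's y), on two 9 mm legs 40 mm apart; 125 mm above the bench when locked (45 mm above the box's top), and it rises with the shackle.
- tape_center (a point): Centre of a loose red and black tape measure, 62 x 40 x 58 mm; to be left alone.
- offcut_center (a point): Centre of a loose dark wood offcut, 70 x 45 x 40 mm; to be left alone.
- sanding_center (a point): Centre of a loose cork and grey sanding block, 110 x 60 x 40 mm; to be left alone.

How it is judged:
By the outcome, as a careful person would: the job done as asked, in the order asked, and still so for the second after the job is handed in, with the robot touching nothing.
It also fails if it takes over 72 s, if anything falls off the work surface, if the arm or the gripper's body presses on something with over 40 N, if the wrist force passes 120 N, or if a joint passes its speed limit or range.

## Robot

A 6-joint arm with a two-finger parallel gripper is mounted at the origin on the work surface. World frame = base frame: x ahead of the robot, y to its left, z up, the work surface at z = 0. Lengths are in m, angles in degrees, forces in N, time in s.
With the tool pointing down it reaches from about 0.25 to 0.775 m from the base axis. Payload 8.9 kg.
Tool frame: the origin (TCP) lies between the finger pads; the fingertips stand 11 mm ahead of it and the grasp point (between the pads) lies 8 mm behind it; z points along the fingers, y is the line along which they close (so a half turn about z gives the same grasp; the last joint's range is limited). The gripper opens to 85 mm and grips with 20 to 120 N. Pads are 22 mm wide; open, the fingers measure 114 mm over their backs; the gripper's body (76 mm by 85 mm) begins 54 mm behind the grasp point. The pads swing forward as they close: fully open they stand 13 mm farther back than shut.
Start: joints at [57.164, 16.656, -8.789, 64.555, 0, 82.019], TCP at [0.221, 0.476, 0.205] pointing down, gripper open.
Joint ranges: [-144.48, 144.48], [-52.06, 99.96], [-74.48, 78.29], [-112.23, 115.85], [-86.99, 84.42], [-180, 180]. Speed limits (degrees/s): [127.2, 127.2, 159.86, 180, 180, 180].

## Interface

Orientations are given as [roll, pitch, yaw] about the fixed x, y, z axes, in that order (R = Rz(yaw) Ry(pitch) Rx(roll)).
In Python, from cell import manip, capture, camera_info gives the robot as it stands. The module is installed in compiled form; this text tells all that it offers.
- The arm moves only by the tool carry_out, never from a script. Its argument "rows" is a list of rows, each an object of numbers: "tx", "ty", "tz": the shift along the tool's x, y, z in m; "wx", "wy", "wz": the turn, a rotation vector about the tool's x, y, z in rad; "claw": the opening in per cent of the stroke, from 0 (shut) to 100 (fully open). In form: [{"tx": .., "ty": .., "tz": .., "wx": .., "wy": .., "wz": .., "claw": ..}, ...]. A call has 1 to 5 rows; each row is the pose to reach, as a shift and turn from the pose commanded when the call began, along the tool's axes at that moment; what a row does not reach only later rows make up. A row lasts 1/12 s, in which the tool goes at most 41.7 mm and 7.16 degrees, less where a joint would pass 70% of its speed; a pose out of reach is approached as far as the arm can. A call with a gripper value outside its range is refused whole. The fingers move at their own pace and stop on an object; "force" is the grip in N (left out, the last holds). Time passes only in rows, so rows that repeat a pose let the fingers close. It gives the time, the measured TCP pose, the force, the opening and the grip force at its end, in the units of the state.
- manip.get_obs(): the state, without advancing time (a new reading comes with each control period).
- capture(name): name is "side" or "top"; returns the picture (384x512x3 uint8, red, green, blue); there is no depth.
- camera_info(name): a dict with "fov_y" (degrees; the focal length in pixels is half the picture's height over the tangent of half this angle, whatever the lens; pixels are square), "cx", "cy" (the principal point, pixels), "rvec" (rotation vector, rad) and "tvec" (3), from world to camera coordinates, as OpenCV has them. Camera axes: x right, y down, z forward; pixel columns grow to the right and rows downward; lengths in m; the calibration is good to about 2 mm. A picture is of the moment at which its call begins. camera_info takes no time and is no camera call.
- manip.hand_in(): hands the job in; it is judged then, once.
The state is a dict: "time": time; "joints": joint angles; "joint_velocities": joint speeds; "joint_torque": joint torques, N m; "tcp_pos": TCP position; "orientation": TCP orientation; "contact_force": force on the tool from outside, world axes, zero at the start; "moment": the same for the moment, N m; "gripper_width": finger opening in m; "finger_force": force on a finger pad.
Only numpy, scipy, OpenCV 4.12 (cv2) and the standard library are available. Lean on these libraries where they do the work, as an engineer would, in place of code of your own. Each camera call takes 0.05 s, during which the arm holds its last target. There are 200 camera calls.

## Working session

There is one attempt and no reset: what is moved stays moved. The work goes in short steps, Python scripts to look and compute and a tool call to move; the robot and the scene stay as the last step left them, time stands still between calls to the robot, and variables do not carry over. Pictures are saved under pics/ and viewed, at most 10 in all, crops included, and the job is handed in when it is done.

Besides the shell and the picture viewer there is one more tool, called after "Call:" in YAML: its name, and indented under it one key for each argument. carry_out: Moves the arm, as the interface text tells. Its arguments: {"type":"object","properties":{"rows":{"type":"array"},"force":{"type":"number"}},"required":["rows"]}

```bash
mkdir -p pics; python3 - <<'E'
from cell import manip,capture,camera_info
import cv2
for n in("top","side"):
    print(n,camera_info(n)); cv2.imwrite(f"pics/{n}0.png",cv2.resize(capture(n)[:,:,::-1],(800,600),interpolation=cv2.INTER_CUBIC))
print(manip.get_obs())
E
```

```text
top {'fov_y': 43.59920999359919, 'cx': 264.83127753507443, 'cy': 195.19514423464756, 'rvec': array([ 2.17922236, -2.01698711,  0.22092642]), 'tvec': array([-0.02723492,  0.54859919,  1.41044915])}
side {'fov_y': 45.13937839109255, 'cx': 256.3058160487153, 'cy': 189.4365964478911, 'rvec': array([ 2.18706682, -0.11936641,  0.09578079]), 'tvec': array([-0.50673009,  0.11098929,  1.18857426])}
{'time': 0.1, 'joints': array([ 5.71633779e+01,  1.66851514e+01, -8.82549383e+00,  6.45565295e+01,
        1.06052592e-03,  8.20187651e+01]), 'joint_velocities': array([ 0.07076122, -0.14882385,  0.08153237,  0.02503497,  0.03990058,
       -0.04698359]), 'joint_torque': array([ 2.19513073e-03, -5.37978101e+01,  3.31918430e+01,  9.27727204e-03,
       -1.18151574e-04,  2.09659498e-05]), 'tcp_pos': array([0.22043087, 0.47601504, 0.20440289]), 'orientation': array([-1.79933623e+02, -1.03773800e-02,  1.55144606e+02]), 'contact_force': array([-0.56702138, -0.03519392, -0.35160875]), 'moment': array([ 0.02525905, -0.0569472 ,  0.04716031]), 'finger_force': 0.0, 'gripper_width': 0.08539057317977129}
```

View pics/top0.png

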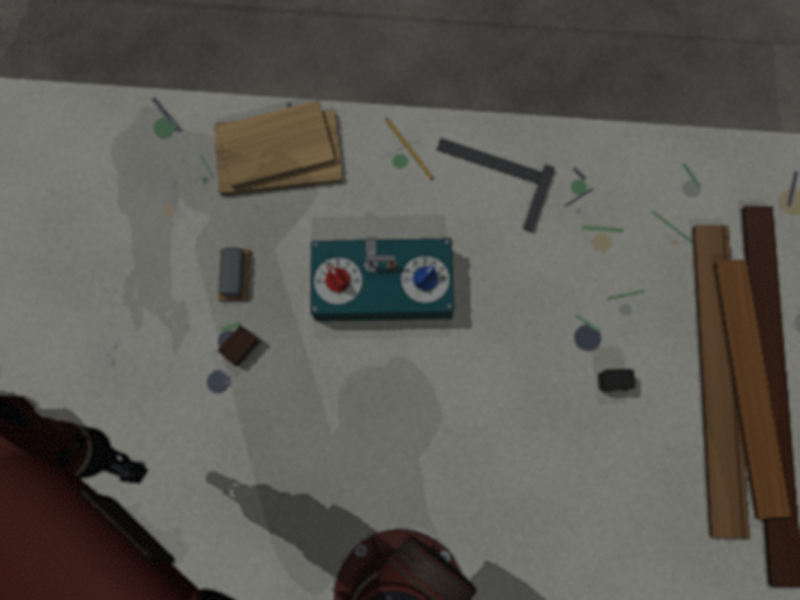

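View pics/side0.png

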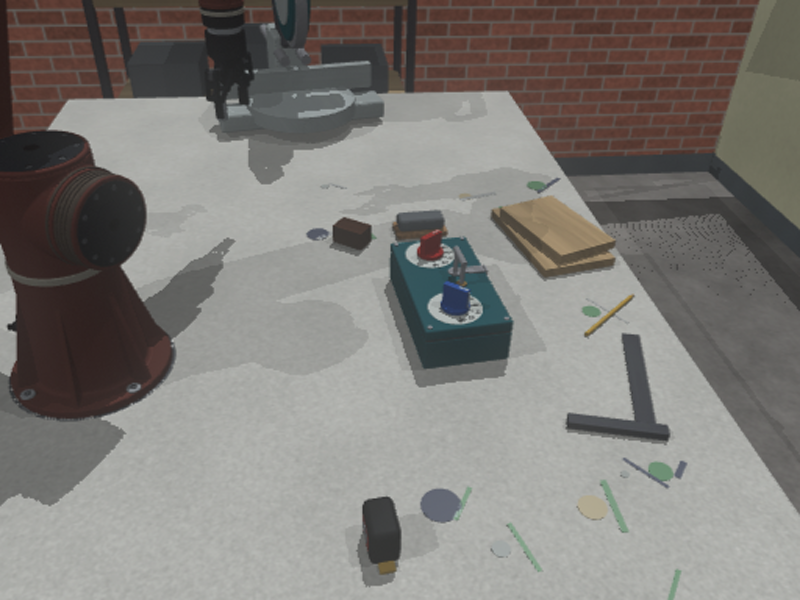

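Top view: box spans about (312–452, 238–318), red dial at (337,280), blue at (426,278), shackle at (380,258). The loose blocks lie to the left of the box (−x/+y side) and the tape at (617,380). Next I rectify both views onto the box top.

```bash
cat > h.py <<'E'
import numpy as np,cv2
from cell import manip,capture,camera_info
def P(n):
    c=camera_info(n);f=192/np.tan(np.radians(c["fov_y"])/2)
    K=np.array([[f,0,c["cx"]],[0,f,c["cy"]],[0,0,1]])
    return K@np.c_[cv2.Rodrigues(np.array(c["rvec"]))[0],c["tvec"]]
def H(n,z):  # plane->pixel
    p=P(n);return np.c_[p[:,0],p[:,1],p[:,2]*z+p[:,3]]
def unproj(n,uv,z):
    q=np.c_[np.atleast_2d(uv),np.ones(len(np.atleast_2d(uv)))]@np.linalg.inv(H(n,z)).T
    return q[:,:2]/q[:,2:]
def ortho(n,img,z,x0,y0,w,h,s): # pixel (c,r): x=x0-r*s, y=y0-c*s
    A=np.array([[0,-s,x0],[-s,0,y0],[0,0,1.]])
    return cv2.warpPerspective(img,H(n,z)@A,(w,h),flags=cv2.INTER_CUBIC|cv2.WARP_INVERSE_MAP)
E
python3 - <<'E'
from h import *
print(unproj("top",np.array([[312,240],[451,238],[453,308],[312,314]])*.64,.08))
im={n:capture(n) for n in("top","side")}
c=unproj("top",np.array([[382,277]])*.64,.08)[0];print(c)
o=[ortho(n,im[n],.09,c[0]+.12,c[1]+.2,800,290,.0005)[:,:,::-1] for n in im]
cv2.imwrite("pics/ortho.png",np.vstack(o))
for n in im:
    i=im[n].astype(int);r,g,b=i[...,0],i[...,1],i[...,2]
    for nm,m in(("red",(r>110)&(g<60)&(b<60)),("blue",(b>80)&(r<70)&(b>g*1.5))):
        k,lab,st,ce=cv2.connectedComponentsWithStats(m.astype(np.uint8))
        for j in range(1,k):
            if 15<st[j,4]<1500:print(n,nm,st[j],ce[j],unproj(n,ce[j],.107))
E
```

```text
[[ 0.66046607  0.22543588]
 [ 0.68562117 -0.04791957]
 [ 0.54466658 -0.06121153]
 [ 0.51189018  0.20942347]]
[0.59584436 0.08104824]
top blue [265 171  10  10  59] [268.89830508 175.37288136] [[0.60032062 0.00684815]]
side blue [282 180  18  21 205] [289.54634146 190.98536585] [[ 0.59143675 -0.01724955]]
```

View pics/ortho.png

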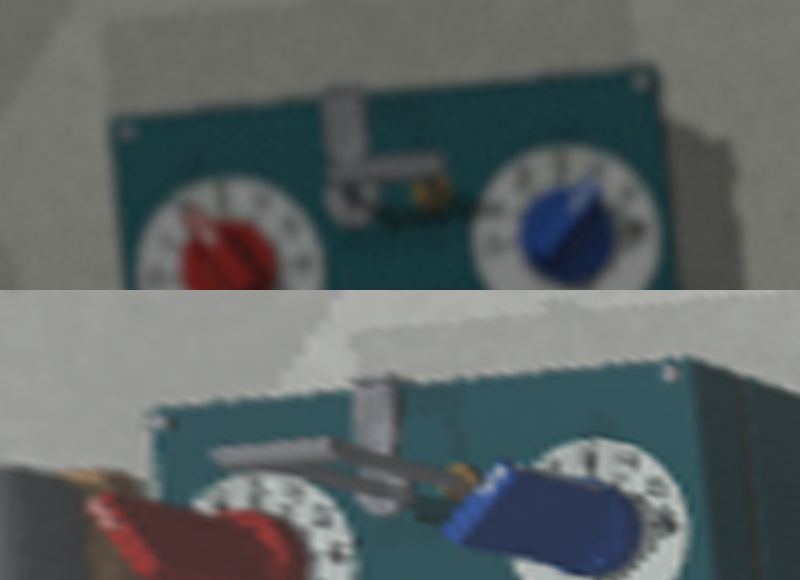

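```bash
cat > fit.py <<'E'
from h import *
from scipy.optimize import least_squares
from scipy.ndimage import map_coordinates
def proj(n,X):
    q=np.c_[X,np.ones(len(X))]@P(n).T;return q[:,:2]/q[:,2:]
def b2w(p,X):
    c,s=np.cos(p[2]),np.sin(p[2]);return np.c_[p[0]+c*X[:,0]-s*X[:,1],p[1]+s*X[:,0]+c*X[:,1],X[:,2]]
def fit(ns,p,imgs):
    t=np.linspace(-.9,.9,60)
    for rng in(.014,.008,.005,.004):
        M=[];N=[]
        for sx in(1,):  M.append(np.c_[0*t+.075*sx,t*.14]);N.append(np.tile([sx,0],(60,1)))
        for sy in(1,-1): M.append(np.c_[t*.075,0*t+.14*sy]);N.append(np.tile([0,sy],(60,1)))
        M.append(np.c_[0*t-.075,t*.14]);N.append(np.tile([-1,0],(60,1)))
        M=np.vstack(M);N=np.vstack(N);d=np.linspace(-rng,rng,41)
        obs=[]
        for n in ns:
            g=imgs[n]
            X=(M[:,None]+d[None,:,None]*N[:,None]).reshape(-1,2)
            uv=proj(n,b2w(p,np.c_[X,0*X[:,0]+.08]))
            v=np.stack([map_coordinates(g[...,k],[uv[:,1],uv[:,0]],order=1).reshape(len(M),-1) for k in range(3)],-1)
            gr=np.abs(np.gradient(v,axis=1)).sum(-1);j=gr.argmax(1);w=gr.max(1)
            ok=(w>np.median(w)*.5)&(j>1)&(j<39)
            obs.append((d[j],ok))
        dd=np.concatenate([o[0] for o in obs]);ok=np.concatenate([o[1] for o in obs])
        M2=np.tile(M,(len(ns),1));N2=np.tile(N,(len(ns),1))
        # small motion in box frame
        A=np.c_[N2,N2[:,1]*M2[:,0]-N2[:,0]*M2[:,1]]
        r=least_squares(lambda q:(A@q-dd)[ok],np.zeros(3),loss="soft_l1",f_scale=.001)
        q=r.x;c,s=np.cos(p[2]),np.sin(p[2])
        p=p+np.array([c*q[0]-s*q[1],s*q[0]+c*q[1],q[2]])
    return p,np.median(np.abs(r.fun)),ok.sum()
E
python3 - <<'E'
from fit import *
im={n:capture(n) for n in("top","side")}
g={n:cv2.GaussianBlur(im[n],(0,0),.7).astype(float) for n in im}
p0=np.array([.595,.083,.092])
for ns in(["top"],["side"],["top","side"]):
    p,e,k=fit(ns,p0,g);print(ns,p,e,k)
out=[]
a=np.linspace(0,2*np.pi,60)
for n in im:
    S=4;u0,v0=(195,145) if n=="top" else (240,140)
    big=cv2.resize(im[n][v0:v0+75,u0:u0+110] if n=="top" else im[n][v0:v0+100,u0:u0+100],None,fx=S,fy=S,interpolation=cv2.INTER_CUBIC)[:,:,::-1].copy()
    def dr(X,c,cl=True):
        q=(proj(n,b2w(p,np.array(X)))-[u0,v0]+.5)*S
        cv2.polylines(big,[np.round(q).astype(int)],cl,c,1)
    dr([[.075,.14,.08],[.075,-.14,.08],[-.075,-.14,.08],[-.075,.14,.08]],(0,255,255))
    for y in(.085,-.085): dr(np.c_[-.01+.025*np.cos(a),y+.025*np.sin(a),0*a+.09],(0,255,0))
    dr([[.02,.028,.125],[.02,-.028,.125]],(255,255,0),False)
    for y,th in((.085,40),(-.085,105)):
        for t in (th,):
            t=np.radians(t);dr([[-.01,y,.124],[-.01+.023*np.sin(t),y+.023*np.cos(t),.124]],(255,0,255),False)
    out.append(cv2.copyMakeBorder(big,0,400-big.shape[0],0,0,cv2.BORDER_CONSTANT))
o=np.hstack(out);o=cv2.resize(o,(800,int(o.shape[0]*800/o.shape[1])));cv2.imwrite("pics/ov.png",o)
E
```

```text
['top'] [0.5979243  0.08292458 0.09496845] 0.0010123459331172241 170
['side'] [0.59903957 0.08913723 0.10063253] 0.001364190465549307 164
['top', 'side'] [0.59919343 0.08268665 0.09673293] 0.0013810211118337066 359
```

View pics/ov.png

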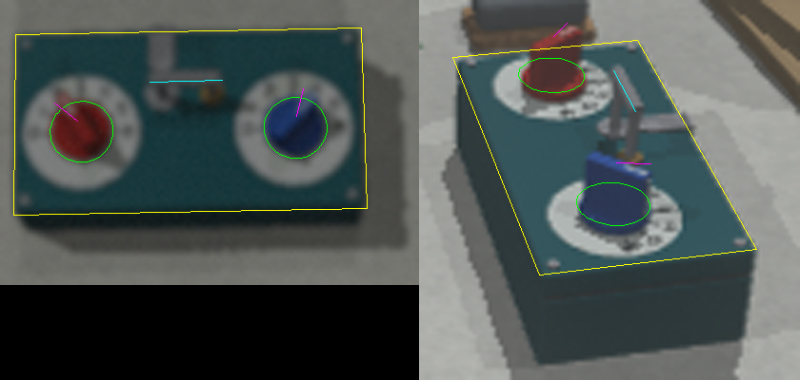

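```bash
python3 - <<'E'
from fit import *
p=np.array([.599,.083,.0967]);a=np.linspace(0,2*np.pi,60)
rows=[]
for n in("top","side"):
    im=capture(n);r=[]
    for y,ths in((.085,(40,55)),(-.085,(105,120))):
        c=proj(n,b2w(p,np.array([[-.01,y,.115]])))[0];u0,v0=(c-18).astype(int);S=8
        big=cv2.resize(im[v0:v0+36,u0:u0+36],None,fx=S,fy=S,interpolation=cv2.INTER_CUBIC)[:,:,::-1].copy()
        big=cv2.convertScaleAbs(big,alpha=1.5)
        def dr(X,c,cl=True):
            q=(proj(n,b2w(p,np.array(X)))-[u0,v0]+.5)*S
            cv2.polylines(big,[np.round(q).astype(int)],cl,c,1)
        for th,col in zip(ths,((255,0,255),(0,255,0))):
            t=np.radians(th);l=np.array([np.sin(t),np.cos(t)]);k=np.array([l[1],-l[0]])
            dr([[*(np.array([-.01,y])+i*.023*l+j*.006*k),.124] for i,j in((1,1),(1,-1),(-1,-1),(-1,1))],col)
        r.append(big)
    rows.append(np.hstack(r))
cv2.imwrite("pics/dials.png",np.vstack(rows))
E
```

```text
(no output)
```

View pics/dials.png

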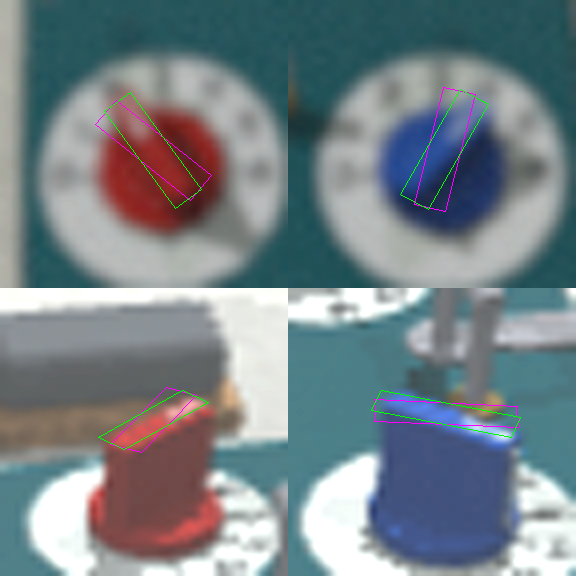

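Red pointer sits at about 54° and blue at about 125°. Box pose is (0.599, 0.083, 5.5°), so the dial axes are at (0.581, 0.167) and (0.597, −0.003). Both are within reach.

```bash
cat > tg.py <<'E'
import sys,numpy as np
from scipy.spatial.transform import Rotation as R
from cell import manip
x,y,z,yaw=map(float,sys.argv[1:5])
o=manip.get_obs();Rc=R.from_euler("xyz",o["orientation"],degrees=True)
print("shift",Rc.inv().apply(np.array([x,y,z])-o["tcp_pos"]).round(4),"rot",(Rc.inv()*R.from_euler("xyz",[180,0,yaw],degrees=True)).as_rotvec().round(4))
print(o["tcp_pos"].round(4),o["orientation"].round(2),o["joints"].round(1),o["contact_force"].round(2),o["moment"].round(3),o["gripper_width"])
E
python3 tg.py .581 .167 .19 221.5
```

```text
shift [-0.457  -0.1292  0.0148] rot [-2.0000e-04 -1.0000e-04 -1.1581e+00]
[0.2206 0.4763 0.2048] [-179.99   -0.    155.14] [57.2 16.7 -8.8 64.6 -0.  82. ] [-0.51  0.19 -0.66] [ 0.028 -0.01  -0.01 ] 0.08527564597470647
```

Call:
carry_out:
  rows:
    - {"tx":-0.04,"ty":-0.011,"tz":0,"wz":-0.1,"claw":45}
    - {"tx":-0.077,"ty":-0.022,"tz":0,"wz":-0.2,"claw":45}
    - {"tx":-0.115,"ty":-0.033,"tz":0,"wz":-0.3,"claw":45}
    - {"tx":-0.152,"ty":-0.043,"tz":0,"wz":-0.4,"claw":45}
    - {"tx":-0.19,"ty":-0.054,"tz":0,"wz":-0.5,"claw":45}
  force: 20

```text
schema error: expected keys tx, ty, tz, wx, wy, wz, claw
```

```bash
python3 tg.py .581 .167 .19 221.5
```

```text
shift [-0.457  -0.1292  0.0148] rot [-2.0000e-04 -1.0000e-04 -1.1581e+00]
[0.2206 0.4763 0.2048] [-179.99   -0.    155.14] [57.2 16.7 -8.8 64.6 -0.  82. ] [-0.51  0.19 -0.66] [ 0.028 -0.01  -0.01 ] 0.08527564597470647
```

Call:
carry_out:
  rows:
    - {"tx":-0.04,"ty":-0.011,"tz":0,"wx":0,"wy":0,"wz":-0.1,"claw":45}
    - {"tx":-0.077,"ty":-0.022,"tz":0,"wx":0,"wy":0,"wz":-0.2,"claw":45}
    - {"tx":-0.115,"ty":-0.033,"tz":0,"wx":0,"wy":0,"wz":-0.3,"claw":45}
    - {"tx":-0.152,"ty":-0.043,"tz":0,"wx":0,"wy":0,"wz":-0.4,"claw":45}
    - {"tx":-0.19,"ty":-0.054,"tz":0,"wx":0,"wy":0,"wz":-0.5,"claw":45}
  force: 20

```text
time: 0.82
tcp_pos: [0.3714, 0.3463, 0.2051]
orientation: [180.0, 0.0, -175.9]
contact_force: [1.3, 1.3, -0.1]
gripper_width: 0.0387
finger_force: 0.0
```

```bash
python3 tg.py .581 .167 .19 221.5
```

```text
shift [-0.1962 -0.1939  0.0151] rot [ 2.000e-04  4.000e-04 -6.526e-01]
[0.3714 0.3463 0.2051] [ 1.7998e+02  2.0000e-02 -1.7589e+02] [ 34.7  14.8 -11.4  63.9   0.   30.6] [ 1.32  1.35 -0.05] [ 0.094 -0.003 -0.044] 0.0387000358985714
```

Call:
carry_out:
  rows:
    - {"tx":-0.028,"ty":-0.028,"tz":0.002,"wx":0,"wy":0,"wz":-0.1,"claw":45}
    - {"tx":-0.056,"ty":-0.056,"tz":0.004,"wx":0,"wy":0,"wz":-0.2,"claw":45}
    - {"tx":-0.084,"ty":-0.084,"tz":0.006,"wx":0,"wy":0,"wz":-0.3,"claw":45}
    - {"tx":-0.112,"ty":-0.112,"tz":0.008,"wx":0,"wy":0,"wz":-0.4,"claw":45}
    - {"tx":-0.14,"ty":-0.14,"tz":0.01,"wx":0,"wy":0,"wz":-0.5,"claw":45}

```text
time: 1.23
tcp_pos: [0.5206, 0.2155, 0.1949]
orientation: [180.0, 0.0, -147.3]
contact_force: [0.9, 0.8, 0.1]
gripper_width: 0.0382
finger_force: 0.0
```

```bash
python3 tg.py .581 .167 .19 221.5
```

```text
shift [-0.0246 -0.0734  0.0049] rot [-0.      0.0003 -0.1533]
[0.5206 0.2155 0.1949] [ 1.8000e+02  2.0000e-02 -1.4729e+02] [ 15.   21.1  -3.9  65.    0.  -17.7] [0.89 0.81 0.11] [ 0.072 -0.093  0.005] 0.03823512676442198
```

Call:
carry_out:
  rows:
    - {"tx":-0.012,"ty":-0.036,"tz":0.002,"wx":0,"wy":0,"wz":-0.08,"claw":45}
    - {"tx":-0.0246,"ty":-0.0734,"tz":0.005,"wx":0,"wy":0,"wz":-0.153,"claw":45}
    - {"tx":-0.0246,"ty":-0.0734,"tz":0.005,"wx":0,"wy":0,"wz":-0.153,"claw":45}
    - {"tx":-0.0246,"ty":-0.0734,"tz":0.025,"wx":0,"wy":0,"wz":-0.153,"claw":45}
    - {"tx":-0.0246,"ty":-0.0734,"tz":0.045,"wx":0,"wy":0,"wz":-0.153,"claw":45}

```text
time: 1.65
tcp_pos: [0.5809, 0.1677, 0.15]
orientation: [-179.9, 0.1, -138.9]
contact_force: [0.0, 0.5, 0.1]
gripper_width: 0.0383
finger_force: 0.0
```

```bash
python3 tg.py .581 .167 .107 221.5; python3 - <<'E'
from fit import *
p=np.array([.599,.083,.0967])
o=[]
for n in("top","side"):
    im=capture(n);c=proj(n,b2w(p,np.array([[-.01,.06,.13]])))[0];u,v=c.astype(int)
    o.append(cv2.convertScaleAbs(cv2.resize(im[v-40:v+40,u-40:u+40],(400,400),interpolation=cv2.INTER_CUBIC)[:,:,::-1],alpha=1.4))
cv2.imwrite("pics/red1.png",np.hstack(o))
E
```

```text
shift [ 0.0004 -0.0006  0.043 ] rot [-0.0011  0.0019 -0.0068]
[0.5809 0.1677 0.15  ] [-1.7994e+02  1.1000e-01 -1.3889e+02] [  9.2  27.1  -1.5  61.3   0.  -31.9] [0.01 0.53 0.12] [ 0.009  0.006 -0.006] 0.038272752485164006
```

View pics/red1.png

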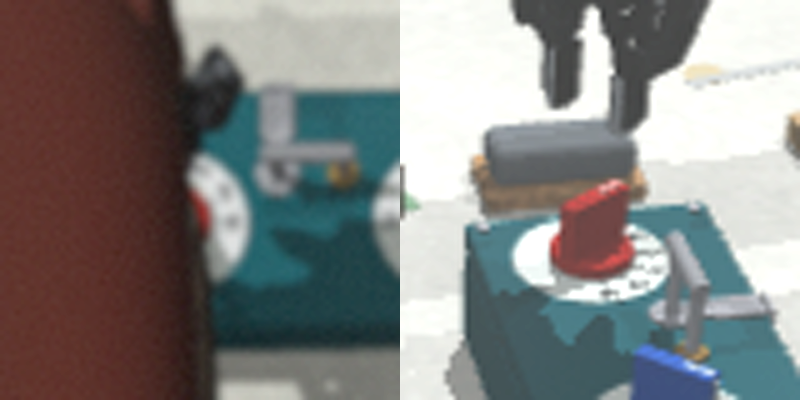

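The fingers, at (560,95) and (628,115), straddle the red bar at (595,215), centred and aligned. I'll descend and close gently.

Call:
carry_out:
  rows:
    - {"tx":0,"ty":0,"tz":0.015,"wx":0,"wy":0,"wz":0,"claw":45}
    - {"tx":0,"ty":0,"tz":0.03,"wx":0,"wy":0,"wz":0,"claw":45}
    - {"tx":0,"ty":0,"tz":0.043,"wx":0,"wy":0,"wz":0,"claw":45}
    - {"tx":0,"ty":0,"tz":0.043,"wx":0,"wy":0,"wz":0,"claw":30}
    - {"tx":0,"ty":0,"tz":0.043,"wx":0,"wy":0,"wz":0,"claw":20}
  force: 20

```text
time: 2.17
tcp_pos: [0.5793, 0.1685, 0.1075]
orientation: [180.0, -0.0, -138.8]
contact_force: [0.1, 0.4, -0.6]
gripper_width: 0.0177
finger_force: 0.0
```

Call:
carry_out:
  rows:
    - {"tx":0,"ty":0,"tz":0,"wx":0,"wy":0,"wz":0,"claw":10}
    - {"tx":0,"ty":0,"tz":0,"wx":0,"wy":0,"wz":0,"claw":5}
    - {"tx":0,"ty":0,"tz":0,"wx":0,"wy":0,"wz":0,"claw":5}
    - {"tx":0,"ty":0,"tz":0,"wx":0,"wy":0,"wz":0,"claw":5}

```text
time: 2.5
tcp_pos: [0.5798, 0.1684, 0.1076]
orientation: [-180.0, 0.0, -138.8]
contact_force: [0.0, -0.4, -1.0]
gripper_width: 0.0043
finger_force: 0.0
```

```bash
python3 tg.py .581 .167 .107 221.5
```

```text
shift [ 0.0001 -0.0018  0.0006] rot [-0.0005  0.0008 -0.0051]
[0.5798 0.1684 0.1076] [-1.7997e+02  5.0000e-02 -1.3879e+02] [  9.3  28.9  -5.3  55.8  -0.  -31.9] [ 0.05 -0.43 -1.04] [0.082 0.016 0.044] 0.0042559340900219745
```

The gripper shut to 4 mm on nothing, so I look again.

```bash
python3 - <<'E'
from fit import *
im=capture("side");p=np.array([.599,.083,.0967])
u,v=proj("side",b2w(p,np.array([[-.01,.06,.13]])))[0].astype(int)
q=proj("side",np.array([[.5798,.1684,.0966],[.5798,.1684,.1156]]));print((q-[u-50,v-50])*6)
cv2.imwrite("pics/red2.png",cv2.convertScaleAbs(cv2.resize(im[v-50:v+50,u-50:u+50],(600,600),interpolation=cv2.INTER_CUBIC)[:,:,::-1],alpha=1.4))
E
```

```text
[[280.80996975 334.8713615 ]
 [282.66625643 300.81813202]]
```

View pics/red2.png

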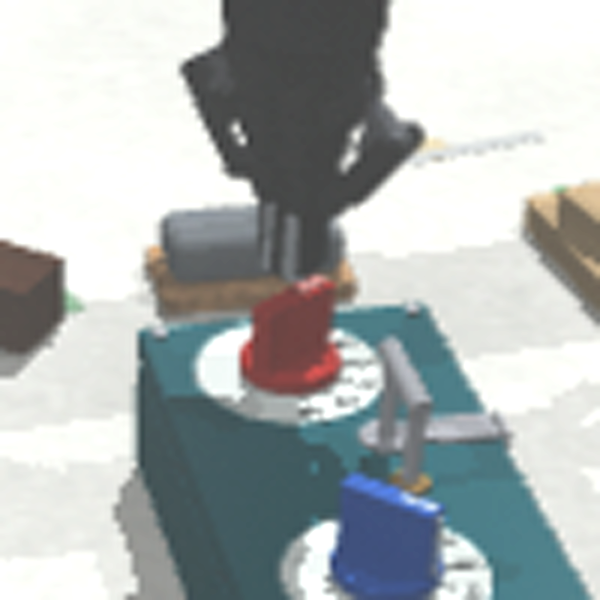

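The closed fingertips show at about (290,280), but calibration predicts (281,335), so they are either too high or beyond the dial in +y. I'll check against the earlier pictures.

```bash
python3 - <<'E'
from fit import *
p=np.array([.599,.083,.0967])
c=proj("side",np.array([[.2206,.4763,.1938],[.2206,.4763,.2048]]));print("start side, view px",c*800/512)
c=proj("top",np.array([[.2206,.4763,.1938],[.2206,.4763,.2048]]));print("start top, view px",c*800/512)
u,v=proj("side",b2w(p,np.array([[-.01,.06,.13]])))[0].astype(int)
print("red1 tip",(proj("side",np.array([[.5809,.1677,.139],[.581,.167,.124],[.581,.167,.09]]))-[u-40,v-40])*5+[400,0])
obs=np.array([[u-50+290/6,v-50+279/6]])
for z in(.085,.0966,.105,.115,.124,.13):print(z,unproj("side",obs,z))
i=capture("top");print(proj("top",np.array([[.5798,.1684,.0966]]))*800/512)
cv2.imwrite("pics/top2.png",cv2.convertScaleAbs(cv2.resize(i[100:260,130:330],(800,640))[:600,:,::-1],alpha=1.5))
E
```

```text
start side, view px [[234.87001676 134.14059562]
 [234.28919043 129.07089641]]
start top, view px [[129.04345907 454.99494433]
 [126.61601661 454.83736528]]
red1 tip [[589.60236956 165.61600494]
 [588.70096261 189.14254083]
 [585.89232974 239.98620878]]
0.085 [[0.59612326 0.24037009]]
0.0966 [[0.59247384 0.22071374]]
0.105 [[0.58983116 0.20647983]]
0.115 [[0.58668511 0.18953471]]
0.124 [[0.58385367 0.17428409]]
0.13 [[0.58196604 0.16411701]]
[[335.76715822 279.45910446]]
```

View pics/top2.png

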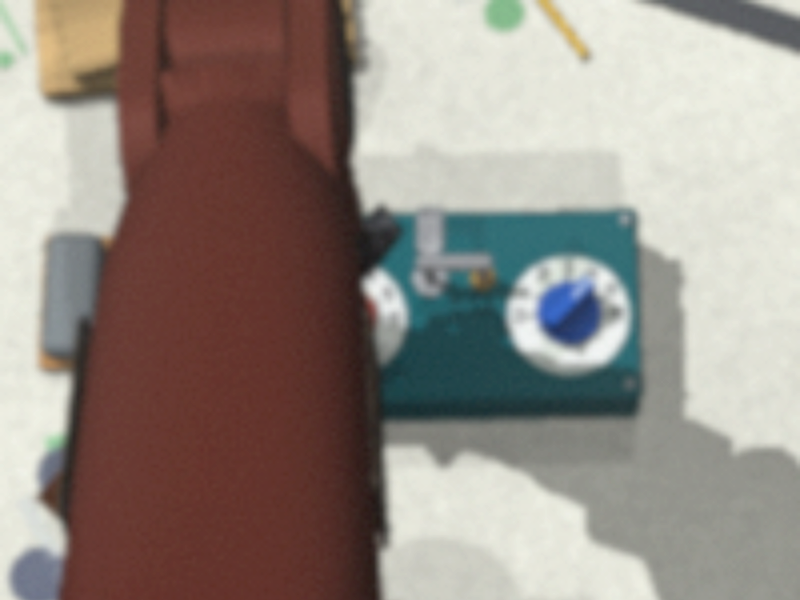

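```bash
python3 - <<'E'
from fit import *
p=np.array([.599,.083,.0967])
u,v=proj("side",b2w(p,np.array([[-.01,.06,.13]])))[0].astype(int)
def tri(a,b):
    X=cv2.triangulatePoints(P("top"),P("side"),np.array(a,float).reshape(2,1),np.array(b,float).reshape(2,1))
    X=(X[:3]/X[3]).ravel()
    return X.round(4),(proj("top",X[None])-a).round(1),(proj("side",X[None])-b).round(1)
X=tri([130+398/4,100+228/4],[u-50+424/6,v-50+133/6]);print(X)
d=X[0][:2]-[.5798,.1684];print("along",d@[.66,-.75],"across",d@[.75,.66])
print("box corner chk",tri([130+636/4,100+213/4],proj("side",b2w(p,np.array([[.075,-.14,.08]])))[0]), b2w(p,np.array([[.075,-.14,.08]])))
for n in("top","side"):
    c=camera_info(n);print(n,-cv2.Rodrigues(c["rvec"])[0].T@c["tvec"])
t0=np.array([[142,472]])*.64;s0=np.array([[233,113]])*.64
print(tri(t0[0],s0[0]))
E
```

```text
(array([0.6207, 0.117 , 0.2274]), array([[ 0.5, -3. ]]), array([[-3.3,  0.8]]))
along 0.06554400000000002 across -0.0032489999999999577
box corner chk (array([ 0.6849, -0.0494,  0.0797]), array([[ 0.1, -0.7]]), array([[-0.8,  0.2]])) [[ 0.68716653 -0.04910475  0.08      ]]
top [ 0.22762458 -0.013701    1.49635188]
side [ 0.37384858 -0.95683669  0.79151978]
(array([0.2104, 0.4311, 0.2547]), array([[-0.3, -6. ]]), array([[-5.3,  0.7]]))
```

The knuckle triangulates with its xy right (3 mm across), so the tips sit about 30 mm higher than the text's TCP offset implies. That puts them just above the dial's top. I'll reopen, descend by feel and try the grip.

Call:
carry_out:
  rows:
    - {"tx":0,"ty":0,"tz":0,"wx":0,"wy":0,"wz":0,"claw":45}
    - {"tx":0,"ty":0,"tz":0,"wx":0,"wy":0,"wz":0,"claw":45}
    - {"tx":0,"ty":0,"tz":0,"wx":0,"wy":0,"wz":0,"claw":45}
    - {"tx":0,"ty":0,"tz":0.004,"wx":0,"wy":0,"wz":0,"claw":45}
    - {"tx":0,"ty":0,"tz":0.008,"wx":0,"wy":0,"wz":0,"claw":45}

```text
time: 3.02
tcp_pos: [0.5796, 0.1684, 0.0987]
orientation: [-180.0, 0.0, -138.8]
contact_force: [-0.3, 0.6, 0.2]
gripper_width: 0.0382
finger_force: 0.0
```

Call:
carry_out:
  rows:
    - {"tx":0,"ty":0,"tz":0.004,"wx":0,"wy":0,"wz":0,"claw":45}
    - {"tx":0,"ty":0,"tz":0.008,"wx":0,"wy":0,"wz":0,"claw":45}
    - {"tx":0,"ty":0,"tz":0.008,"wx":0,"wy":0,"wz":0,"claw":45}

```text
time: 3.27
tcp_pos: [0.5787, 0.1682, 0.0897]
orientation: [179.9, -0.1, -138.8]
contact_force: [-0.4, -0.7, 0.4]
gripper_width: 0.0387
finger_force: 0.0
```

```bash
python3 tg.py .58 .168 .08 221.5
```

```text
shift [-0.0009 -0.001   0.0097] rot [ 0.0009 -0.0015 -0.0051]
[0.5787 0.1682 0.0897] [ 1.7995e+02 -9.0000e-02 -1.3879e+02] [  9.3  29.8  -6.6  53.7  -0.  -31.9] [-0.36 -0.73  0.36] [0.011 0.03  0.001] 0.038711701065779015
```

No contact where the text's offset would put the tips inside the box, which confirms the offset. Another 9 mm down, then close.

Call:
carry_out:
  rows:
    - {"tx":0,"ty":0,"tz":0.003,"wx":0,"wy":0,"wz":0,"claw":45}
    - {"tx":0,"ty":0,"tz":0.006,"wx":0,"wy":0,"wz":0,"claw":45}
    - {"tx":0,"ty":0,"tz":0.009,"wx":0,"wy":0,"wz":0,"claw":45}
    - {"tx":0,"ty":0,"tz":0.009,"wx":0,"wy":0,"wz":0,"claw":25}
    - {"tx":0,"ty":0,"tz":0.009,"wx":0,"wy":0,"wz":0,"claw":18}

```text
time: 3.68
tcp_pos: [0.58, 0.1677, 0.0819]
orientation: [-179.9, -0.0, -138.8]
contact_force: [9.7, -12.7, -5.6]
gripper_width: 0.0161
finger_force: 7.5
```

Call:
carry_out:
  rows:
    - {"tx":0,"ty":0,"tz":0,"wx":0,"wy":0,"wz":0,"claw":14}
    - {"tx":0,"ty":0,"tz":0,"wx":0,"wy":0,"wz":0,"claw":10}
    - {"tx":0,"ty":0,"tz":0,"wx":0,"wy":0,"wz":0,"claw":6}
    - {"tx":0,"ty":0,"tz":0,"wx":0,"wy":0,"wz":0,"claw":6}

```text
time: 4.02
tcp_pos: [0.5815, 0.1663, 0.082]
orientation: [-179.7, 0.0, -138.9]
contact_force: [7.0, -8.3, -6.3]
gripper_width: 0.0116
finger_force: 19.8
```

```bash
python3 tg.py .58 .168 .08 221.5
```

```text
shift [-0.      0.0022  0.002 ] rot [-0.0046  0.0002 -0.0068]
[0.5815 0.1663 0.082 ] [-1.7973e+02  1.0000e-02 -1.3889e+02] [  9.2  30.2  -7.2  52.5  -0.2 -31.9] [ 7.03 -8.3  -6.26] [-1.714 -1.445 -0.097] 0.011635136675599886
```

Gripped at 11.6 mm width, so this is the bar. I'll relieve the side load, then turn quickly to just short of the search range.

Call:
carry_out:
  rows:
    - {"tx":0,"ty":-0.0026,"tz":0.001,"wx":0,"wy":0,"wz":0,"claw":6}
    - {"tx":0,"ty":-0.0026,"tz":0.001,"wx":0,"wy":0,"wz":0,"claw":6}

```text
time: 4.18
tcp_pos: [0.5817, 0.1662, 0.0819]
orientation: [-180.0, 0.1, -138.8]
contact_force: [-1.2, -0.4, 7.4]
gripper_width: 0.0116
finger_force: 21.0
```

```bash
python3 tg.py .58 .168 .08 221.5
```

```text
shift [0.0001 0.0025 0.0019] rot [-0.0004  0.001  -0.0055]
[0.5817 0.1662 0.0819] [-1.7998e+02  6.0000e-02 -1.3881e+02] [  9.   30.3  -7.   52.6   0.  -32.2] [-1.23 -0.38  7.38] [-0.136  0.374  0.01 ] 0.01161652094181522
```

Call:
carry_out:
  rows:
    - {"tx":0,"ty":0,"tz":0,"wx":0,"wy":0,"wz":0.04,"claw":6}
    - {"tx":0,"ty":0,"tz":0,"wx":0,"wy":0,"wz":0.08,"claw":6}
    - {"tx":0,"ty":0,"tz":0,"wx":0,"wy":0,"wz":0.12,"claw":6}
    - {"tx":0,"ty":0,"tz":0,"wx":0,"wy":0,"wz":0.16,"claw":6}
    - {"tx":0,"ty":0,"tz":0,"wx":0,"wy":0,"wz":0.2,"claw":6}

```text
time: 4.6
tcp_pos: [0.5817, 0.1662, 0.0819]
orientation: [-180.0, 0.1, -150.4]
contact_force: [-0.9, -1.8, 6.1]
gripper_width: 0.0113
finger_force: 20.9
```

```bash
python3 tg.py .58 .168 .08 221.5
```

```text
shift [0.0006 0.0024 0.0019] rot [-0.001   0.001  -0.2071]
[0.5817 0.1662 0.0819] [-1.7995e+02  6.0000e-02 -1.5037e+02] [  9.   30.3  -7.1  52.6  -0.  -20.6] [-0.9  -1.81  6.06] [-0.376  0.262  0.04 ] 0.011316657012095709
```

Call:
carry_out:
  rows:
    - {"tx":0,"ty":0,"tz":-0.0005,"wx":0,"wy":0,"wz":0.06,"claw":6}
    - {"tx":0,"ty":0,"tz":-0.0005,"wx":0,"wy":0,"wz":0.12,"claw":6}
    - {"tx":0,"ty":0,"tz":-0.0005,"wx":0,"wy":0,"wz":0.18,"claw":6}
    - {"tx":0,"ty":0,"tz":-0.0005,"wx":0,"wy":0,"wz":0.24,"claw":6}
    - {"tx":0,"ty":0,"tz":-0.0005,"wx":0,"wy":0,"wz":0.29,"claw":6}

```text
time: 5.02
tcp_pos: [0.5817, 0.1662, 0.0819]
orientation: [-180.0, 0.1, -167.0]
contact_force: [1.2, -2.1, 0.5]
gripper_width: 0.0114
finger_force: 20.4
```

Call:
carry_out:
  rows:
    - {"tx":0,"ty":0,"tz":0,"wx":0,"wy":0,"wz":0.05,"claw":6}
    - {"tx":0,"ty":0,"tz":0,"wx":0,"wy":0,"wz":0.1,"claw":6}
    - {"tx":0,"ty":0,"tz":0,"wx":0,"wy":0,"wz":0.13,"claw":6}
    - {"tx":0,"ty":0,"tz":0,"wx":0,"wy":0,"wz":0.16,"claw":6}
    - {"tx":0,"ty":0,"tz":0,"wx":0,"wy":0,"wz":0.18,"claw":6}

```text
time: 5.43
tcp_pos: [0.5817, 0.1662, 0.0819]
orientation: [-180.0, 0.1, -177.3]
contact_force: [1.4, -1.8, 2.7]
gripper_width: 0.0113
finger_force: 20.5
```

```bash
python3 tg.py .58 .168 .08 221.5
```

```text
shift [0.0016 0.0019 0.0019] rot [-0.0007  0.0009 -0.6768]
[0.5817 0.1662 0.0819] [-1.7998e+02  6.0000e-02 -1.7728e+02] [ 9.  30.3 -7.  52.6 -0.   6.3] [ 1.42 -1.76  2.74] [-0.453 -0.165  0.067] 0.011312934606559032
```

Call:
carry_out:
  rows:
    - {"tx":0,"ty":0,"tz":0,"wx":0,"wy":0,"wz":0.03,"claw":6}
    - {"tx":0,"ty":0,"tz":0,"wx":0,"wy":0,"wz":0.06,"claw":6}
    - {"tx":0,"ty":0,"tz":0,"wx":0,"wy":0,"wz":0.09,"claw":6}
    - {"tx":0,"ty":0,"tz":0,"wx":0,"wy":0,"wz":0.12,"claw":6}
    - {"tx":0,"ty":0,"tz":0,"wx":0,"wy":0,"wz":0.14,"claw":6}

```text
time: 5.85
tcp_pos: [0.5817, 0.1661, 0.0819]
orientation: [-180.0, 0.1, 174.7]
contact_force: [0.9, -3.3, 3.5]
gripper_width: 0.0116
finger_force: 20.7
```

```bash
cat > s.py <<'E'
from cell import manip
o=manip.get_obs();print(round(o["time"],2),"pos",o["tcp_pos"].round(4),"yaw",o["orientation"][2].round(2),"F",o["contact_force"].round(1),"M",o["moment"].round(3),"tau6",o["joint_torque"][5].round(3),"w",round(o["gripper_width"],4),o["finger_force"])
E
python3 s.py
```

```text
5.85 pos [0.5817 0.1661 0.0819] yaw 174.71 F [ 0.9 -3.3  3.5] M [-0.51  -0.171  0.077] tau6 -0.104 w 0.0116 20.65081089735031
```

Call:
carry_out:
  rows:
    - {"tx":0,"ty":0,"tz":0,"wx":0,"wy":0,"wz":0.02,"claw":6}
    - {"tx":0,"ty":0,"tz":0,"wx":0,"wy":0,"wz":0.04,"claw":6}
    - {"tx":0,"ty":0,"tz":0,"wx":0,"wy":0,"wz":0.06,"claw":6}

```text
time: 6.1
tcp_pos: [0.5817, 0.1661, 0.0819]
orientation: [-180.0, 0.1, 171.3]
contact_force: [0.7, -2.8, 6.5]
gripper_width: 0.0117
finger_force: 20.9
```

```bash
python3 s.py
```

```text
6.1 pos [0.5817 0.1661 0.0819] yaw 171.27 F [ 0.7 -2.8  6.5] M [-0.709 -0.258  0.119] tau6 -0.296 w 0.0117 20.900225043296814
```

Call:
carry_out:
  rows:
    - {"tx":0,"ty":0,"tz":0,"wx":0,"wy":0,"wz":0.01,"claw":6}
    - {"tx":0,"ty":0,"tz":0,"wx":0,"wy":0,"wz":0.01,"claw":6}

```text
time: 6.27
tcp_pos: [0.5818, 0.1661, 0.0819]
orientation: [-180.0, 0.1, 170.7]
contact_force: [0.3, -3.6, 5.3]
gripper_width: 0.0116
finger_force: 20.9
```

```bash
python3 s.py
```

```text
6.27 pos [0.5818 0.1661 0.0819] yaw 170.71 F [ 0.3 -3.6  5.3] M [-0.698 -0.185  0.041] tau6 0.265 w 0.0116 20.902242958545685
```

Call:
carry_out:
  rows:
    - {"tx":0,"ty":0,"tz":0,"wx":0,"wy":0,"wz":0.02,"claw":6}
    - {"tx":0,"ty":0,"tz":0,"wx":0,"wy":0,"wz":0.04,"claw":6}

```text
time: 6.43
tcp_pos: [0.5817, 0.1661, 0.0819]
orientation: [-180.0, 0.1, 168.4]
contact_force: [0.3, -3.3, 5.6]
gripper_width: 0.0111
finger_force: 20.9
```

```bash
python3 s.py
```

```text
6.43 pos [0.5817 0.1661 0.0819] yaw 168.41 F [ 0.3 -3.3  5.6] M [-0.786 -0.215  0.113] tau6 -0.355 w 0.0111 20.881192088127136
```

Call:
carry_out:
  rows:
    - {"tx":0,"ty":0,"tz":0,"wx":0,"wy":0,"wz":0.02,"claw":6}

```text
time: 6.52
tcp_pos: [0.5817, 0.1661, 0.0819]
orientation: [-180.0, 0.1, 167.3]
contact_force: [0.2, -3.4, 4.9]
gripper_width: 0.0115
finger_force: 20.9
```

```bash
python3 s.py
```

```text
6.52 pos [0.5817 0.1661 0.0819] yaw 167.26 F [ 0.2 -3.4  4.9] M [-0.799 -0.247  0.146] tau6 -0.293 w 0.0115 20.890649557113647
```

Call:
carry_out:
  rows:
    - {"tx":0,"ty":0,"tz":0,"wx":0,"wy":0,"wz":0.015,"claw":6}

```text
time: 6.6
tcp_pos: [0.5817, 0.1661, 0.0819]
orientation: [-180.0, 0.1, 166.4]
contact_force: [0.8, -3.9, 5.3]
gripper_width: 0.0114
finger_force: 20.9
```

```bash
python3 s.py
```

```text
6.6 pos [0.5817 0.1661 0.0819] yaw 166.39 F [ 0.8 -3.9  5.3] M [-0.763 -0.201  0.13 ] tau6 -0.103 w 0.0114 20.896639823913574
```

Call:
carry_out:
  rows:
    - {"tx":0,"ty":0,"tz":0,"wx":0,"wy":0,"wz":0.015,"claw":6}

```text
time: 6.68
tcp_pos: [0.5817, 0.1661, 0.0819]
orientation: [-180.0, 0.1, 165.6]
contact_force: [1.1, -3.2, 5.7]
gripper_width: 0.0115
finger_force: 20.9
```

```bash
python3 s.py
```

```text
6.68 pos [0.5817 0.1661 0.0819] yaw 165.55 F [ 1.1 -3.2  5.7] M [-0.776 -0.295  0.111] tau6 -0.171 w 0.0115 20.900866985321045
```

Call:
carry_out:
  rows:
    - {"tx":0,"ty":0,"tz":0,"wx":0,"wy":0,"wz":0.02,"claw":6}
    - {"tx":0,"ty":0,"tz":0,"wx":0,"wy":0,"wz":0.04,"claw":6}

```text
time: 6.85
tcp_pos: [0.5817, 0.1661, 0.0819]
orientation: [-180.0, 0.1, 163.2]
contact_force: [1.6, -3.7, 5.0]
gripper_width: 0.0116
finger_force: 20.9
```

```bash
python3 s.py
```

```text
6.85 pos [0.5817 0.1661 0.0819] yaw 163.25 F [ 1.6 -3.7  5. ] M [-0.765 -0.21   0.109] tau6 -0.305 w 0.0116 20.90443879365921
```

Call:
carry_out:
  rows:
    - {"tx":0,"ty":0,"tz":0,"wx":0,"wy":0,"wz":0.02,"claw":6}

```text
time: 6.93
tcp_pos: [0.5817, 0.1661, 0.0819]
orientation: [-180.0, 0.1, 162.1]
contact_force: [1.6, -4.4, 5.8]
gripper_width: 0.0114
finger_force: 20.9
```

```bash
python3 s.py
```

```text
6.93 pos [0.5817 0.1661 0.0819] yaw 162.1 F [ 1.6 -4.4  5.8] M [-0.772 -0.251  0.103] tau6 -0.289 w 0.0114 20.903729796409607
```

Call:
carry_out:
  rows:
    - {"tx":0,"ty":0,"tz":0,"wx":0,"wy":0,"wz":0.02,"claw":6}
    - {"tx":0,"ty":0,"tz":0,"wx":0,"wy":0,"wz":0.04,"claw":6}

```text
time: 7.1
tcp_pos: [0.5817, 0.1661, 0.0819]
orientation: [-180.0, 0.1, 159.8]
contact_force: [0.3, -3.3, 6.3]
gripper_width: 0.0116
finger_force: 20.9
```

```bash
python3 s.py
```

```text
7.1 pos [0.5817 0.1661 0.0819] yaw 159.81 F [ 0.3 -3.3  6.3] M [-0.788 -0.226  0.086] tau6 -0.287 w 0.0116 20.902737379074097
```

Call:
carry_out:
  rows:
    - {"tx":0,"ty":0,"tz":0,"wx":0,"wy":0,"wz":0.02,"claw":6}

```text
time: 7.18
tcp_pos: [0.5817, 0.1661, 0.0819]
orientation: [-180.0, 0.1, 158.7]
contact_force: [0.4, -2.8, 5.5]
gripper_width: 0.0113
finger_force: 20.9
```

```bash
python3 s.py
```

```text
7.18 pos [0.5817 0.1661 0.0819] yaw 158.66 F [ 0.4 -2.8  5.5] M [-0.787 -0.275  0.12 ] tau6 -0.288 w 0.0113 20.900125801563263
```

θ is about 117°, no catch yet.

Call:
carry_out:
  rows:
    - {"tx":0,"ty":0,"tz":0,"wx":0,"wy":0,"wz":0.02,"claw":6}
    - {"tx":0,"ty":0,"tz":0,"wx":0,"wy":0,"wz":0.04,"claw":6}

```text
time: 7.35
tcp_pos: [0.5817, 0.1661, 0.0819]
orientation: [180.0, 0.1, 156.4]
contact_force: [-0.1, -3.6, 5.8]
gripper_width: 0.0115
finger_force: 20.9
```

```bash
python3 s.py
```

```text
7.35 pos [0.5817 0.1661 0.0819] yaw 156.37 F [-0.1 -3.6  5.8] M [-0.807 -0.271  0.084] tau6 -0.289 w 0.0115 20.890011191368103
```

Call:
carry_out:
  rows:
    - {"tx":0,"ty":0,"tz":0,"wx":0,"wy":0,"wz":0.02,"claw":6}

```text
time: 7.43
tcp_pos: [0.5817, 0.1661, 0.0819]
orientation: [180.0, 0.1, 155.2]
contact_force: [1.4, -3.4, 5.8]
gripper_width: 0.0115
finger_force: 20.9
```

```bash
python3 s.py
```

```text
7.43 pos [0.5817 0.1661 0.0819] yaw 155.22 F [ 1.4 -3.4  5.8] M [-0.79  -0.265  0.15 ] tau6 -0.29 w 0.0115 20.879400372505188
```

Call:
carry_out:
  rows:
    - {"tx":0,"ty":0,"tz":0,"wx":0,"wy":0,"wz":0.02,"claw":6}
    - {"tx":0,"ty":0,"tz":0,"wx":0,"wy":0,"wz":0.04,"claw":6}

```text
time: 7.6
tcp_pos: [0.5817, 0.1661, 0.0819]
orientation: [180.0, 0.1, 152.9]
contact_force: [0.9, -3.5, 4.9]
gripper_width: 0.0112
finger_force: 20.9
```

```bash
python3 s.py
```

```text
7.6 pos [0.5817 0.1661 0.0819] yaw 152.93 F [ 0.9 -3.5  4.9] M [-0.798 -0.198  0.041] tau6 -0.293 w 0.0112 20.87584376335144
```

Call:
carry_out:
  rows:
    - {"tx":0,"ty":0,"tz":0,"wx":0,"wy":0,"wz":0.02,"claw":6}

```text
time: 7.68
tcp_pos: [0.5817, 0.1661, 0.0819]
orientation: [180.0, 0.1, 151.8]
contact_force: [1.3, -3.3, 4.7]
gripper_width: 0.0113
finger_force: 20.9
```

```bash
python3 s.py
```

```text
7.68 pos [0.5817 0.1661 0.0819] yaw 151.79 F [ 1.3 -3.3  4.7] M [-0.819 -0.262  0.083] tau6 -0.296 w 0.0113 20.90185135602951
```

Call:
carry_out:
  rows:
    - {"tx":0,"ty":0,"tz":0,"wx":0,"wy":0,"wz":0.02,"claw":6}

```text
time: 7.77
tcp_pos: [0.5817, 0.1661, 0.0819]
orientation: [180.0, 0.1, 150.6]
contact_force: [1.4, -3.9, 5.0]
gripper_width: 0.0115
finger_force: 20.9
```

```bash
python3 s.py
```

```text
7.77 pos [0.5817 0.1661 0.0819] yaw 150.64 F [ 1.4 -3.9  5. ] M [-0.758 -0.211  0.137] tau6 -0.3 w 0.0115 20.914118885993958
```

Call:
carry_out:
  rows:
    - {"tx":0,"ty":0,"tz":0,"wx":0,"wy":0,"wz":0.02,"claw":6}

```text
time: 7.85
tcp_pos: [0.5817, 0.1661, 0.0819]
orientation: [180.0, 0.1, 149.5]
contact_force: [0.2, -3.3, 5.9]
gripper_width: 0.0115
finger_force: 20.9
```

```bash
python3 s.py
```

```text
7.85 pos [0.5817 0.1661 0.0819] yaw 149.5 F [ 0.2 -3.3  5.9] M [-0.81  -0.19   0.082] tau6 -0.305 w 0.0115 20.912347733974457
```

Call:
carry_out:
  rows:
    - {"tx":0,"ty":0,"tz":0,"wx":0,"wy":0,"wz":0.02,"claw":6}
    - {"tx":0,"ty":0,"tz":0,"wx":0,"wy":0,"wz":0.04,"claw":6}

```text
time: 8.02
tcp_pos: [0.5817, 0.1661, 0.0819]
orientation: [180.0, 0.1, 147.2]
contact_force: [1.2, -3.5, 5.8]
gripper_width: 0.0112
finger_force: 20.9
```

```bash
python3 s.py
```

```text
8.02 pos [0.5817 0.1661 0.0819] yaw 147.2 F [ 1.2 -3.5  5.8] M [-0.796 -0.21   0.062] tau6 -0.312 w 0.0112 20.907254219055176
```

Call:
carry_out:
  rows:
    - {"tx":0,"ty":0,"tz":0,"wx":0,"wy":0,"wz":0.02,"claw":6}

```text
time: 8.1
tcp_pos: [0.5816, 0.1661, 0.0819]
orientation: [180.0, 0.1, 146.1]
contact_force: [-0.4, -4.0, 4.6]
gripper_width: 0.0113
finger_force: 20.9
```

```bash
python3 s.py; cat > sh.py <<'E'
from fit import *
b=cv2.resize(cv2.imread("pics/side0.png"),(512,384),interpolation=cv2.INTER_AREA)
n=capture("side")[:,:,::-1]
p=np.array([.599,.083,.0967])
q=proj("side",b2w(p,np.array([[.02,0,.125],[.02,0,.14]])));u,v=q[0].astype(int)
t=b[v-6:v+7,u-9:u+10];r=cv2.matchTemplate(n[v-30:v+20,u-20:u+21],t,cv2.TM_CCOEFF_NORMED)
_,m,_,l=cv2.minMaxLoc(r);print("shackle shift px",l[0]-11,l[1]-24,"score",round(m,3),"score@0",r[24,11].round(3),"col",r[10:28,11].round(2),"15mm=",(q[1]-q[0]).round(1))
E
python3 sh.py
```

```text
8.1 pos [0.5816 0.1661 0.0819] yaw 146.05 F [-0.4 -4.   4.6] M [-0.785 -0.245  0.035] tau6 -0.356 w 0.0113 20.92815935611725
shackle shift px 0 0 score 0.957 score@0 0.957 col [-0.12 -0.15 -0.18 -0.24 -0.26 -0.19 -0.1  -0.01  0.11  0.26  0.46  0.6
  0.7   0.85  0.96  0.77  0.57  0.47] 15mm= [ 0.4 -4.7]
```

The shackle hasn't moved and θ is about 129°. Continuing.

Call:
carry_out:
  rows:
    - {"tx":0,"ty":0,"tz":0,"wx":0,"wy":0,"wz":0.02,"claw":6}
    - {"tx":0,"ty":0,"tz":0,"wx":0,"wy":0,"wz":0.04,"claw":6}

```text
time: 8.32
tcp_pos: [0.5816, 0.166, 0.0818]
orientation: [180.0, 0.1, 143.8]
contact_force: [0.5, -3.1, 4.8]
gripper_width: 0.0117
finger_force: 20.9
```

```bash
python3 s.py
```

```text
8.32 pos [0.5816 0.166  0.0818] yaw 143.77 F [ 0.5 -3.1  4.8] M [-0.835 -0.156  0.067] tau6 -0.405 w 0.0117 20.8844992518425
```

Call:
carry_out:
  rows:
    - {"tx":0,"ty":0,"tz":0,"wx":0,"wy":0,"wz":0.02,"claw":6}

```text
time: 8.4
tcp_pos: [0.5817, 0.166, 0.0819]
orientation: [180.0, 0.1, 142.6]
contact_force: [0.1, -2.2, 5.6]
gripper_width: 0.0113
finger_force: 20.9
```

```bash
python3 s.py; python3 sh.py
```

```text
8.4 pos [0.5817 0.166  0.0819] yaw 142.61 F [ 0.1 -2.2  5.6] M [-0.77  -0.226 -0.016] tau6 -0.357 w 0.0113 20.874914824962616
shackle shift px 0 0 score 0.947 score@0 0.947 col [-0.12 -0.15 -0.19 -0.25 -0.26 -0.19 -0.1  -0.01  0.11  0.27  0.45  0.6
  0.7   0.84  0.95  0.76  0.57  0.47] 15mm= [ 0.4 -4.7]
```

```bash
python3 - <<'E'
from fit import *
p=np.array([.5995,.0830,.0967])
n="side";im=capture(n);S=10
u,v=proj(n,b2w(p,np.array([[-.01,.06,.11]])))[0].astype(int);u0,v0=u-40,v-28
big=cv2.convertScaleAbs(cv2.resize(im[v0:v0+58,u0:u0+80],None,fx=S,fy=S,interpolation=cv2.INTER_CUBIC)[:,:,::-1],alpha=1.6)
def dr(X,c):
    q=(proj(n,b2w(p,np.array(X)))-[u0,v0]+.5)*S;cv2.polylines(big,[np.round(q).astype(int)],True,c,1)
for th,col in((133,(0,255,0)),(110,(255,0,255))):
    t=np.radians(th);l=np.array([np.sin(t),np.cos(t)]);k=np.array([l[1],-l[0]])
    dr([[*(np.array([-.01,.085])+i*.023*l+j*.006*k),.124] for i,j in((1,1),(1,-1),(-1,-1),(-1,1))],col)
cv2.imwrite("pics/red3.png",big)
E
```

```text
(no output)
```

View pics/red3.png

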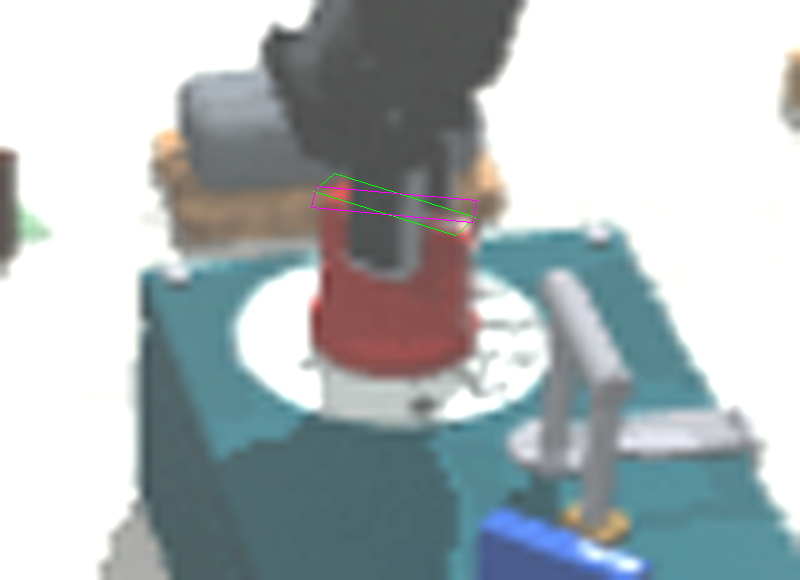

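The red bar (320–475, 180–235) has turned with the gripper to about 130°, and the grip is sound. The shackle bar is still down at (555,275)–(625,385), so I keep searching.

Call:
carry_out:
  rows:
    - {"tx":0,"ty":0,"tz":0,"wx":0,"wy":0,"wz":0.02,"claw":6}
    - {"tx":0,"ty":0,"tz":0,"wx":0,"wy":0,"wz":0.035,"claw":6}

```text
time: 8.67
tcp_pos: [0.5816, 0.1661, 0.0819]
orientation: [180.0, 0.1, 140.6]
contact_force: [-0.1, -3.0, 6.1]
gripper_width: 0.0109
finger_force: 20.9
```

```bash
python3 s.py; python3 sh.py
```

```text
8.67 pos [0.5816 0.1661 0.0819] yaw 140.61 F [-0.1 -3.   6.1] M [-0.787 -0.229  0.219] tau6 -0.097 w 0.0109 20.946922302246094
shackle shift px 0 0 score 0.95 score@0 0.95 col [-0.12 -0.15 -0.19 -0.25 -0.26 -0.19 -0.1  -0.01  0.11  0.27  0.46  0.6
  0.7   0.85  0.95  0.76  0.56  0.46] 15mm= [ 0.4 -4.7]
```

Moment is up to 0.22. I'll hold for one row and check.

Call:
carry_out:
  rows:
    - {"tx":0,"ty":0,"tz":0,"wx":0,"wy":0,"wz":0,"claw":6}
    - {"tx":0,"ty":0,"tz":0,"wx":0,"wy":0,"wz":0,"claw":6}

```text
time: 8.88
tcp_pos: [0.5816, 0.1661, 0.0819]
orientation: [180.0, 0.1, 140.7]
contact_force: [1.1, -4.2, 5.8]
gripper_width: 0.0116
finger_force: 20.9
```

```bash
python3 s.py; python3 sh.py
```

```text
8.88 pos [0.5816 0.1661 0.0819] yaw 140.67 F [ 1.1 -4.2  5.8] M [-0.855 -0.204  0.127] tau6 0.126 w 0.0116 20.920383632183075
shackle shift px 0 0 score 0.95 score@0 0.95 col [-0.12 -0.15 -0.19 -0.25 -0.26 -0.19 -0.1  -0.02  0.11  0.27  0.46  0.6
  0.7   0.85  0.95  0.76  0.56  0.46] 15mm= [ 0.4 -4.7]
```

Call:
carry_out:
  rows:
    - {"tx":0,"ty":0,"tz":0,"wx":0,"wy":0,"wz":0.01,"claw":6}
    - {"tx":0,"ty":0,"tz":0,"wx":0,"wy":0,"wz":0.02,"claw":6}

```text
time: 9.1
tcp_pos: [0.5815, 0.1662, 0.0818]
orientation: [180.0, 0.1, 139.5]
contact_force: [0.6, -2.4, 6.2]
gripper_width: 0.0116
finger_force: 21.7
```

```bash
python3 s.py; python3 sh.py;python3 s.py
```

```text
9.1 pos [0.5815 0.1662 0.0818] yaw 139.52 F [ 0.6 -2.4  6.2] M [-0.711 -0.153  0.375] tau6 0.129 w 0.0116 21.66572391986847
shackle shift px 0 0 score 0.945 score@0 0.945 col [-0.12 -0.15 -0.19 -0.25 -0.26 -0.19 -0.1  -0.01  0.11  0.27  0.46  0.6
  0.69  0.84  0.95  0.75  0.55  0.46] 15mm= [ 0.4 -4.7]
9.15 pos [0.5816 0.1662 0.0819] yaw 139.48 F [ 1.3 -3.9  4.6] M [-0.789 -0.17   0.347] tau6 0.257 w 0.0115 21.648452281951904
```

The moment rose to about 0.35, so the dial is stopped. I'll ease off right away.

Call:
carry_out:
  rows:
    - {"tx":0,"ty":0,"tz":0,"wx":0,"wy":0,"wz":-0.02,"claw":6}
    - {"tx":0,"ty":0,"tz":0,"wx":0,"wy":0,"wz":-0.03,"claw":6}
    - {"tx":0,"ty":0,"tz":0,"wx":0,"wy":0,"wz":-0.03,"claw":6}

```text
time: 9.4
tcp_pos: [0.5816, 0.1661, 0.0819]
orientation: [180.0, 0.1, 141.3]
contact_force: [0.1, -3.6, 5.6]
gripper_width: 0.0115
finger_force: 20.9
```

```bash
python3 s.py; python3 - <<'E'
from fit import *
p=np.array([.599,.083,.0967])
b=cv2.resize(cv2.imread("pics/side0.png"),(512,384),interpolation=cv2.INTER_AREA).astype(np.float32)
n=capture("side")[:,:,::-1].astype(np.float32);np.save("now.npy",n)
# bar endpoints rows
q=proj("side",b2w(p,np.array([[.02,.028,.131],[.02,-.028,.131],[.02,-.028,.1355]])));print(q)
u0,v0=q.min(0).astype(int)-6;u1,v1=q.max(0).astype(int)+8
d=np.abs(n-b).mean(2)[v0:v1,u0:u1];print(u0,v0);print(d.astype(int))
E
```

```text
9.4 pos [0.5816 0.1661 0.0819] yaw 141.28 F [ 0.1 -3.6  5.6] M [-0.744 -0.208  0.032] tau6 -0.186 w 0.0115 20.924153923988342
[[290.49589593 156.07549393]
 [296.29101038 166.86937505]
 [296.4178617  165.44060426]]
284 150
[[ 2  4 13 11 10  8  9  9  9 10 11 11 11 11 11 10 10 11 11 11]
 [ 4  4 17 13 14 16 17 18 17 18  8 11  2 10 15 11 11 11 10 11]
 [14 14  3  5  5  3  3  3  3  4  5 15 14  2  5 13  9 10 10 11]
 [ 2  2  3  2  3  4  4  5  5  4  3  2  1  4  4 16 10 10 10 10]
 [ 5  5  4  5  4  4  5  3  4  3  4  7  6  6  2  5 14 10 12 11]
 [ 1  4  5  5  4  4  5  9  9  5  4  4  3  1  1  1 18  9 11 11]
 [ 6  5  2  5  4  5 18 49 51 22  1  0  1  1  1  0  8 15 11 10]
 [13 15 11  2  0  3 11 21 25 37 12  0  1  1  0  1  2  4 12  9]
 [ 1  5  6 18  1  0  5  2  7 22 42  0  1  1  1  1  0 11 16 11]
 [20 13 12 11 19  6  9  9  2 12 33 12  1  1  1  1  1  2  5 13]
 [22 17 17 15 17 10  8  9  6  4 21 41  0  0  1  1  1  1  1 18]
 [ 1  4  2  5  5  4  3  8  8  2 11 36 14  1  1  1  1  1  1 17]
 [13 16 14  0  1  0  2  2  8  5  3 22 36  1  1  0  1  1  2  4]
 [23  8  1  0  3  1  2  2  7 10  3  9 23 16  1  0  1  1  0  0]
 [ 1  8  3  8  3  0 14  0  3 10  4  4 19 39  2  1  1  0  0  1]
 [35 17  3  7  2 11 18  0  4 10  8  3  7 21 13  1  1  0  1  1]
 [35 15 19 17 18 21  1  5  5  3 11  4  2  7 20  8  0  0  0  0]
 [21  7  3 16 18  6  1  6  5  3  9 13 31 37 23  2  5  4  5  5]
 [ 2 11 11 22  7  1  5  6  4  5  8  8 12  2  0  3  5  5  5  5]
 [24 25  9  1  3  6  5  6  5  5  5  2  3  4  8  5  3  2  2  2]
 [ 1  7  2  5  2  3  4  5  4  2  3 10 10  5  9 10  8 10 10 14]
 [ 4  7  4  2  8 16  5  5  4 12  8  5  8  4  7 10  8  7  8  9]
 [ 5  4  4 12 11 11  1  6  3 10  7  4  5  4 11  5 10 10 13 19]
 [ 4  5  3 12  6  8  2  5  2  8  8  4  4  4 19 13 11 12 11 16]]
```

Differences of 40–50 grey levels all along the bar's upper edge show the shackle has risen, so red has caught. I'll release, rise and go to blue.

Call:
carry_out:
  rows:
    - {"tx":0,"ty":0,"tz":0,"wx":0,"wy":0,"wz":0,"claw":45}
    - {"tx":0,"ty":0,"tz":0,"wx":0,"wy":0,"wz":0,"claw":45}
    - {"tx":0,"ty":0,"tz":0,"wx":0,"wy":0,"wz":0,"claw":45}
    - {"tx":0,"ty":0,"tz":-0.02,"wx":0,"wy":0,"wz":0,"claw":45}
    - {"tx":0,"ty":0,"tz":-0.04,"wx":0,"wy":0,"wz":0,"claw":45}

```text
time: 9.87
tcp_pos: [0.5797, 0.1664, 0.1205]
orientation: [-179.9, -0.2, 141.3]
contact_force: [0.1, -0.4, 0.5]
gripper_width: 0.0384
finger_force: 0.0
```

Call:
carry_out:
  rows:
    - {"tx":0,"ty":0,"tz":-0.02,"wx":0,"wy":0,"wz":0,"claw":45}
    - {"tx":0,"ty":0,"tz":-0.04,"wx":0,"wy":0,"wz":0,"claw":45}
    - {"tx":0,"ty":0,"tz":-0.04,"wx":0,"wy":0,"wz":0,"claw":45}

```text
time: 10.12
tcp_pos: [0.583, 0.167, 0.1651]
orientation: [179.8, 0.2, 141.3]
contact_force: [-0.2, -0.0, 0.5]
gripper_width: 0.0383
finger_force: 0.0
```

```bash
python3 tg.py .598 -.003 .16 149.5
```

```text
shift [-0.118  -0.1233  0.005 ] rot [ 0.0038  0.0034 -0.1434]
[0.583  0.167  0.1651] [179.77   0.18 141.29] [ 9.1 26.6  0.  63.1  0.  47.8] [-0.17 -0.02  0.54] [ 0.027 -0.042  0.042] 0.038291494104910735
```

Call:
carry_out:
  rows:
    - {"tx":-0.0236,"ty":-0.0247,"tz":0,"wx":0,"wy":0,"wz":-0.03,"claw":45}
    - {"tx":-0.0472,"ty":-0.0493,"tz":0,"wx":0,"wy":0,"wz":-0.06,"claw":45}
    - {"tx":-0.0708,"ty":-0.074,"tz":0,"wx":0,"wy":0,"wz":-0.09,"claw":45}
    - {"tx":-0.0944,"ty":-0.0986,"tz":0,"wx":0,"wy":0,"wz":-0.12,"claw":45}
    - {"tx":-0.118,"ty":-0.1233,"tz":0,"wx":0,"wy":0,"wz":-0.143,"claw":45}

```text
time: 10.53
tcp_pos: [0.5956, -0.0048, 0.1607]
orientation: [-180.0, -0.1, 149.6]
contact_force: [-0.2, -0.4, 0.5]
gripper_width: 0.0384
finger_force: 0.0
```

Call:
carry_out:
  rows:
    - {"tx":0,"ty":0,"tz":0,"wx":0,"wy":0,"wz":0,"claw":45}
    - {"tx":0,"ty":0,"tz":0,"wx":0,"wy":0,"wz":0,"claw":45}

```text
time: 10.7
tcp_pos: [0.5958, -0.005, 0.1606]
orientation: [-180.0, -0.1, 149.3]
contact_force: [-0.3, 0.5, -0.6]
gripper_width: 0.0383
finger_force: 0.0
```

```bash
python3 tg.py .598 -.003 .082 149.5; python3 - <<'E'
from fit import *
p=np.array([.5995,.0830,.0967])
n="side";im=capture(n);S=10
u,v=proj(n,b2w(p,np.array([[-.01,-.06,.14]])))[0].astype(int);u0,v0=u-40,v-30
big=cv2.convertScaleAbs(cv2.resize(im[v0:v0+58,u0:u0+80],None,fx=S,fy=S,interpolation=cv2.INTER_CUBIC)[:,:,::-1],alpha=1.6)
def dr(X,c):
    q=(proj(n,b2w(p,np.array(X)))-[u0,v0]+.5)*S;cv2.polylines(big,[np.round(q).astype(int)],True,c,1)
for th,col in((126,(0,255,0)),):
    t=np.radians(th);l=np.array([np.sin(t),np.cos(t)]);k=np.array([l[1],-l[0]])
    dr([[*(np.array([-.01,-.085])+i*.023*l+j*.006*k),.124] for i,j in((1,1),(1,-1),(-1,-1),(-1,1))],col)
cv2.imwrite("pics/blue1.png",big)
E
```

```text
shift [-0.001   0.0029  0.0786] rot [-0.0001 -0.0012 -0.0037]
[ 0.5958 -0.005   0.1606] [-1.7999e+02 -7.0000e-02  1.4929e+02] [-7.5 25.9 -1.8 62.4  0.  23.2] [-0.27  0.51 -0.64] [ 0.022  0.055 -0.043] 0.03828713836735854
```

View pics/blue1.png

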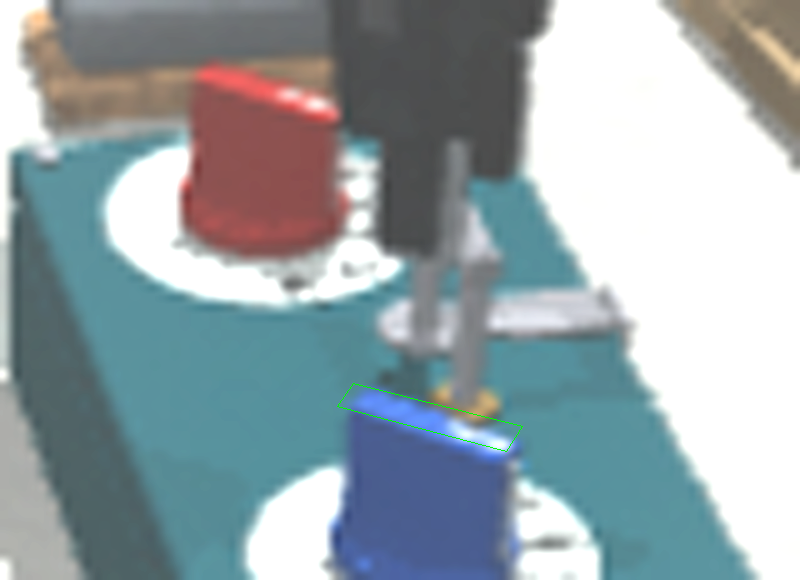

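Blue matches 126°, with its top at (345–520, 385–450). The fingers at (410,245) and (500,175) centre above it, and red stays at its catch. Descending now.

Call:
carry_out:
  rows:
    - {"tx":-0.001,"ty":0.0029,"tz":0.02,"wx":0,"wy":0,"wz":0,"claw":45}
    - {"tx":-0.001,"ty":0.0029,"tz":0.04,"wx":0,"wy":0,"wz":0,"claw":45}
    - {"tx":-0.001,"ty":0.0029,"tz":0.055,"wx":0,"wy":0,"wz":0,"claw":45}
    - {"tx":-0.001,"ty":0.0029,"tz":0.065,"wx":0,"wy":0,"wz":0,"claw":45}
    - {"tx":-0.001,"ty":0.0029,"tz":0.072,"wx":0,"wy":0,"wz":0,"claw":45}

```text
time: 11.17
tcp_pos: [0.5976, -0.0002, 0.0881]
orientation: [-180.0, -0.1, 149.6]
contact_force: [-1.0, -0.0, -0.3]
gripper_width: 0.038
finger_force: 0.0
```

Call:
carry_out:
  rows:
    - {"tx":0,"ty":0,"tz":0.006,"wx":0,"wy":0,"wz":0,"claw":45}
    - {"tx":0,"ty":0,"tz":0.006,"wx":0,"wy":0,"wz":0,"claw":30}
    - {"tx":0,"ty":0,"tz":0.006,"wx":0,"wy":0,"wz":0,"claw":18}
    - {"tx":0,"ty":0,"tz":0.006,"wx":0,"wy":0,"wz":0,"claw":14}
    - {"tx":0,"ty":0,"tz":0.006,"wx":0,"wy":0,"wz":0,"claw":10}

```text
time: 11.58
tcp_pos: [0.5981, -0.0032, 0.0837]
orientation: [-179.8, 0.1, 149.4]
contact_force: [-0.9, -7.7, -3.3]
gripper_width: 0.0113
finger_force: 19.7
```

Call:
carry_out:
  rows:
    - {"tx":0,"ty":0,"tz":0,"wx":0,"wy":0,"wz":0,"claw":6}
    - {"tx":0,"ty":0,"tz":0,"wx":0,"wy":0,"wz":0,"claw":6}

```text
time: 11.75
tcp_pos: [0.5982, -0.0032, 0.0837]
orientation: [-179.8, 0.1, 149.4]
contact_force: [-1.2, -6.8, -3.5]
gripper_width: 0.0113
finger_force: 19.6
```

```bash
python3 s.py
```

```text
11.75 pos [ 0.5982 -0.0032  0.0837] yaw 149.4 F [-1.2 -6.8 -3.5] M [-1.37   0.343 -0.038] tau6 -0.056 w 0.0113 19.596025049686432
```

Call:
carry_out:
  rows:
    - {"tx":-0.0005,"ty":-0.0016,"tz":0,"wx":0,"wy":0,"wz":0,"claw":6}
    - {"tx":-0.0005,"ty":-0.0016,"tz":0,"wx":0,"wy":0,"wz":-0.05,"claw":6}
    - {"tx":-0.0005,"ty":-0.0016,"tz":0,"wx":0,"wy":0,"wz":-0.1,"claw":6}
    - {"tx":-0.0005,"ty":-0.0016,"tz":0,"wx":0,"wy":0,"wz":-0.15,"claw":6}
    - {"tx":-0.0005,"ty":-0.0016,"tz":0,"wx":0,"wy":0,"wz":-0.2,"claw":6}

```text
time: 12.17
tcp_pos: [0.5982, -0.0033, 0.0838]
orientation: [180.0, 0.0, 161.1]
contact_force: [0.2, -0.2, -3.0]
gripper_width: 0.0118
finger_force: 19.7
```

```bash
python3 s.py
```

```text
12.17 pos [ 0.5982 -0.0033  0.0838] yaw 161.06 F [ 0.2 -0.2 -3. ] M [-0.059  0.05  -0.102] tau6 0.886 w 0.0118 19.74475622177124
```

Good. θ is about 114°; the next fast stretch takes it to about 84°.

Call:
carry_out:
  rows:
    - {"tx":0,"ty":0,"tz":0,"wx":0,"wy":0,"wz":-0.06,"claw":6}
    - {"tx":0,"ty":0,"tz":0,"wx":0,"wy":0,"wz":-0.12,"claw":6}
    - {"tx":0,"ty":0,"tz":0,"wx":0,"wy":0,"wz":-0.18,"claw":6}
    - {"tx":0,"ty":0,"tz":0,"wx":0,"wy":0,"wz":-0.24,"claw":6}
    - {"tx":0,"ty":0,"tz":0,"wx":0,"wy":0,"wz":-0.3,"claw":6}

```text
time: 12.58
tcp_pos: [0.5982, -0.0032, 0.0838]
orientation: [180.0, 0.0, 178.3]
contact_force: [0.3, -0.2, -4.7]
gripper_width: 0.0115
finger_force: 19.8
```

Call:
carry_out:
  rows:
    - {"tx":0,"ty":0,"tz":0,"wx":0,"wy":0,"wz":-0.06,"claw":6}
    - {"tx":0,"ty":0,"tz":0,"wx":0,"wy":0,"wz":-0.12,"claw":6}
    - {"tx":0,"ty":0,"tz":0,"wx":0,"wy":0,"wz":-0.16,"claw":6}
    - {"tx":0,"ty":0,"tz":0,"wx":0,"wy":0,"wz":-0.2,"claw":6}
    - {"tx":0,"ty":0,"tz":0,"wx":0,"wy":0,"wz":-0.22,"claw":6}

```text
time: 13.0
tcp_pos: [0.5982, -0.0031, 0.0837]
orientation: [180.0, 0.0, -169.2]
contact_force: [-0.5, -0.2, -2.9]
gripper_width: 0.0111
finger_force: 19.9
```

```bash
python3 s.py
```

```text
13.0 pos [ 0.5982 -0.0031  0.0837] yaw -169.16 F [-0.5 -0.2 -2.9] M [ 0.227  0.019 -0.116] tau6 -0.082 w 0.0111 19.86115872859955
```

Call:
carry_out:
  rows:
    - {"tx":0,"ty":0,"tz":0,"wx":0,"wy":0,"wz":-0.02,"claw":6}
    - {"tx":0,"ty":0,"tz":0,"wx":0,"wy":0,"wz":-0.04,"claw":6}
    - {"tx":0,"ty":0,"tz":0,"wx":0,"wy":0,"wz":-0.06,"claw":6}

```text
time: 13.25
tcp_pos: [0.5982, -0.0031, 0.0837]
orientation: [180.0, 0.0, -165.8]
contact_force: [-0.5, 1.4, 0.6]
gripper_width: 0.0116
finger_force: 20.2
```

```bash
python3 s.py
```

```text
13.25 pos [ 0.5982 -0.0031  0.0837] yaw -165.76 F [-0.5  1.4  0.6] M [ 0.297  0.276 -0.108] tau6 0.305 w 0.0116 20.22610992193222
```

Call:
carry_out:
  rows:
    - {"tx":0,"ty":0,"tz":0,"wx":0,"wy":0,"wz":-0.02,"claw":6}
    - {"tx":0,"ty":0,"tz":0,"wx":0,"wy":0,"wz":-0.04,"claw":6}
    - {"tx":0,"ty":0,"tz":0,"wx":0,"wy":0,"wz":-0.06,"claw":6}

```text
time: 13.5
tcp_pos: [0.5981, -0.0031, 0.0837]
orientation: [180.0, 0.0, -162.3]
contact_force: [-1.7, 2.0, 2.6]
gripper_width: 0.0116
finger_force: 20.6
```

```bash
python3 s.py
```

```text
13.5 pos [ 0.5981 -0.0031  0.0837] yaw -162.29 F [-1.7  2.   2.6] M [ 0.565  0.424 -0.122] tau6 0.294 w 0.0116 20.563101768493652
```

Call:
carry_out:
  rows:
    - {"tx":0,"ty":0,"tz":0,"wx":0,"wy":0,"wz":-0.02,"claw":6}

```text
time: 13.58
tcp_pos: [0.5982, -0.0031, 0.0837]
orientation: [180.0, 0.0, -161.1]
contact_force: [-1.9, 2.7, 3.0]
gripper_width: 0.0115
finger_force: 20.7
```

```bash
python3 s.py
```

```text
13.58 pos [ 0.5982 -0.0031  0.0837] yaw -161.14 F [-1.9  2.7  3. ] M [ 0.519  0.496 -0.118] tau6 0.292 w 0.0115 20.670892596244812
```

θ is about 76.6°, so the search range starts here.

Call:
carry_out:
  rows:
    - {"tx":0,"ty":0,"tz":0,"wx":0,"wy":0,"wz":-0.02,"claw":6}
    - {"tx":0,"ty":0,"tz":0,"wx":0,"wy":0,"wz":-0.04,"claw":6}

```text
time: 13.75
tcp_pos: [0.5982, -0.0031, 0.0837]
orientation: [180.0, 0.0, -158.8]
contact_force: [-1.7, 2.8, 4.9]
gripper_width: 0.0114
finger_force: 20.9
```

```bash
python3 s.py
```

```text
13.75 pos [ 0.5982 -0.0031  0.0837] yaw -158.84 F [-1.7  2.8  4.9] M [ 0.669  0.569 -0.057] tau6 0.288 w 0.0114 20.879792869091034
```

Call:
carry_out:
  rows:
    - {"tx":0,"ty":0,"tz":0,"wx":0,"wy":0,"wz":-0.02,"claw":6}

```text
time: 13.83
tcp_pos: [0.5982, -0.0031, 0.0837]
orientation: [180.0, 0.0, -157.7]
contact_force: [-2.1, 3.3, 6.0]
gripper_width: 0.0115
finger_force: 20.9
```

```bash
python3 s.py
```

```text
13.83 pos [ 0.5982 -0.0031  0.0837] yaw -157.7 F [-2.1  3.3  6. ] M [ 0.747  0.567 -0.131] tau6 0.288 w 0.0115 20.947357714176178
```

Call:
carry_out:
  rows:
    - {"tx":0,"ty":0,"tz":0,"wx":0,"wy":0,"wz":-0.02,"claw":6}
    - {"tx":0,"ty":0,"tz":0,"wx":0,"wy":0,"wz":-0.04,"claw":6}

```text
time: 14.0
tcp_pos: [0.5982, -0.0031, 0.0837]
orientation: [180.0, 0.0, -155.4]
contact_force: [-2.7, 3.2, 5.8]
gripper_width: 0.0114
finger_force: 20.9
```

```bash
python3 s.py
```

```text
14.0 pos [ 0.5982 -0.0031  0.0837] yaw -155.4 F [-2.7  3.2  5.8] M [ 0.761  0.599 -0.115] tau6 0.287 w 0.0114 20.949725210666656
```

Call:
carry_out:
  rows:
    - {"tx":0,"ty":0,"tz":0,"wx":0,"wy":0,"wz":-0.02,"claw":6}

```text
time: 14.08
tcp_pos: [0.5982, -0.0031, 0.0837]
orientation: [180.0, 0.0, -154.3]
contact_force: [-2.8, 3.3, 5.5]
gripper_width: 0.0108
finger_force: 21.0
```

```bash
python3 s.py
```

```text
14.08 pos [ 0.5982 -0.0031  0.0837] yaw -154.25 F [-2.8  3.3  5.5] M [ 0.736  0.513 -0.093] tau6 0.286 w 0.0108 20.951730608940125
```

Call:
carry_out:
  rows:
    - {"tx":0,"ty":0,"tz":0,"wx":0,"wy":0,"wz":-0.02,"claw":6}
    - {"tx":0,"ty":0,"tz":0,"wx":0,"wy":0,"wz":-0.04,"claw":6}

```text
time: 14.25
tcp_pos: [0.5982, -0.0031, 0.0837]
orientation: [180.0, 0.0, -152.0]
contact_force: [-2.2, 3.6, 5.5]
gripper_width: 0.0117
finger_force: 21.0
```

```bash
python3 s.py
```

```text
14.25 pos [ 0.5982 -0.0031  0.0837] yaw -151.97 F [-2.2  3.6  5.5] M [ 0.74   0.576 -0.137] tau6 0.287 w 0.0117 20.954325199127197
```

Call:
carry_out:
  rows:
    - {"tx":0,"ty":0,"tz":0,"wx":0,"wy":0,"wz":-0.02,"claw":6}

```text
time: 14.33
tcp_pos: [0.5981, -0.0031, 0.0837]
orientation: [180.0, 0.0, -150.8]
contact_force: [-2.9, 2.8, 4.9]
gripper_width: 0.0116
finger_force: 21.0
```

```bash
python3 s.py
```

```text
14.33 pos [ 0.5981 -0.0031  0.0837] yaw -150.82 F [-2.9  2.8  4.9] M [ 0.734  0.633 -0.105] tau6 0.287 w 0.0116 20.954800844192505
```

Call:
carry_out:
  rows:
    - {"tx":0,"ty":0,"tz":0,"wx":0,"wy":0,"wz":-0.02,"claw":6}
    - {"tx":0,"ty":0,"tz":0,"wx":0,"wy":0,"wz":-0.04,"claw":6}

```text
time: 14.5
tcp_pos: [0.5981, -0.003, 0.0837]
orientation: [180.0, 0.0, -148.5]
contact_force: [-2.7, 3.3, 6.0]
gripper_width: 0.0119
finger_force: 21.0
```

```bash
python3 s.py
```

```text
14.5 pos [ 0.5981 -0.003   0.0837] yaw -148.52 F [-2.7  3.3  6. ] M [ 0.743  0.577 -0.111] tau6 0.288 w 0.0119 20.958431661128998
```

Call:
carry_out:
  rows:
    - {"tx":0,"ty":0,"tz":0,"wx":0,"wy":0,"wz":-0.02,"claw":6}

```text
time: 14.58
tcp_pos: [0.5981, -0.0031, 0.0837]
orientation: [180.0, 0.0, -147.4]
contact_force: [-3.1, 3.1, 6.7]
gripper_width: 0.0114
finger_force: 21.0
```

```bash
python3 s.py
```

```text
14.58 pos [ 0.5981 -0.0031  0.0837] yaw -147.38 F [-3.1  3.1  6.7] M [ 0.731  0.553 -0.089] tau6 0.289 w 0.0114 20.964730381965637
```

Call:
carry_out:
  rows:
    - {"tx":0,"ty":0,"tz":0,"wx":0,"wy":0,"wz":-0.02,"claw":6}
    - {"tx":0,"ty":0,"tz":0,"wx":0,"wy":0,"wz":-0.04,"claw":6}

```text
time: 14.75
tcp_pos: [0.5981, -0.003, 0.0837]
orientation: [180.0, 0.0, -145.1]
contact_force: [-3.5, 2.8, 6.1]
gripper_width: 0.0114
finger_force: 21.0
```

```bash
python3 s.py
```

```text
14.75 pos [ 0.5981 -0.003   0.0837] yaw -145.08 F [-3.5  2.8  6.1] M [ 0.744  0.568 -0.061] tau6 0.293 w 0.0114 20.974946916103363
```

Call:
carry_out:
  rows:
    - {"tx":0,"ty":0,"tz":0,"wx":0,"wy":0,"wz":-0.02,"claw":6}

```text
time: 14.83
tcp_pos: [0.5981, -0.003, 0.0837]
orientation: [180.0, 0.0, -143.9]
contact_force: [-2.2, 2.9, 5.7]
gripper_width: 0.0118
finger_force: 21.0
```

```bash
python3 s.py
```

```text
14.83 pos [ 0.5981 -0.003   0.0837] yaw -143.94 F [-2.2  2.9  5.7] M [ 0.757  0.596 -0.09 ] tau6 0.297 w 0.0118 20.960332453250885
```

Call:
carry_out:
  rows:
    - {"tx":0,"ty":0,"tz":0,"wx":0,"wy":0,"wz":-0.02,"claw":6}
    - {"tx":0,"ty":0,"tz":0,"wx":0,"wy":0,"wz":-0.04,"claw":6}

```text
time: 15.0
tcp_pos: [0.5981, -0.003, 0.0837]
orientation: [180.0, 0.0, -141.6]
contact_force: [-2.7, 3.8, 6.1]
gripper_width: 0.0117
finger_force: 20.9
```

```bash
python3 s.py
```

```text
15.0 pos [ 0.5981 -0.003   0.0837] yaw -141.65 F [-2.7  3.8  6.1] M [ 0.745  0.581 -0.083] tau6 0.309 w 0.0117 20.92648208141327
```

Call:
carry_out:
  rows:
    - {"tx":0,"ty":0,"tz":0,"wx":0,"wy":0,"wz":-0.02,"claw":6}

```text
time: 15.08
tcp_pos: [0.5981, -0.003, 0.0837]
orientation: [180.0, 0.0, -140.5]
contact_force: [-2.6, 2.7, 5.1]
gripper_width: 0.0116
finger_force: 20.9
```

```bash
python3 s.py
```

```text
15.08 pos [ 0.5981 -0.003   0.0837] yaw -140.5 F [-2.6  2.7  5.1] M [ 0.755  0.643 -0.009] tau6 0.323 w 0.0116 20.89201658964157
```

The moment fell toward zero, the same as just before red's catch. Smaller steps now.

Call:
carry_out:
  rows:
    - {"tx":0,"ty":0,"tz":0,"wx":0,"wy":0,"wz":-0.02,"claw":6}

```text
time: 15.17
tcp_pos: [0.5981, -0.003, 0.0837]
orientation: [180.0, 0.0, -139.4]
contact_force: [-2.2, 3.6, 5.6]
gripper_width: 0.0114
finger_force: 20.9
```

```bash
python3 s.py
```

```text
15.17 pos [ 0.5981 -0.003   0.0837] yaw -139.35 F [-2.2  3.6  5.6] M [ 0.737  0.589 -0.052] tau6 0.352 w 0.0114 20.87185710668564
```

Call:
carry_out:
  rows:
    - {"tx":0,"ty":0,"tz":0,"wx":0,"wy":0,"wz":-0.015,"claw":6}

```text
time: 15.25
tcp_pos: [0.5981, -0.003, 0.0837]
orientation: [180.0, 0.0, -138.5]
contact_force: [-2.6, 3.2, 5.2]
gripper_width: 0.0114
finger_force: 20.9
```

```bash
python3 s.py
```

```text
15.25 pos [ 0.5981 -0.003   0.0837] yaw -138.49 F [-2.6  3.2  5.2] M [ 0.764  0.591 -0.05 ] tau6 0.167 w 0.0114 20.86148589849472
```

Call:
carry_out:
  rows:
    - {"tx":0,"ty":0,"tz":0,"wx":0,"wy":0,"wz":-0.02,"claw":6}

```text
time: 15.33
tcp_pos: [0.5981, -0.003, 0.0837]
orientation: [180.0, 0.0, -137.4]
contact_force: [-3.3, 2.4, 6.0]
gripper_width: 0.0113
finger_force: 20.9
```

```bash
python3 s.py
```

```text
15.33 pos [ 0.5981 -0.003   0.0837] yaw -137.36 F [-3.3  2.4  6. ] M [ 0.795  0.677 -0.003] tau6 0.419 w 0.0113 20.864981710910797
```

Call:
carry_out:
  rows:
    - {"tx":0,"ty":0,"tz":0,"wx":0,"wy":0,"wz":-0.015,"claw":6}

```text
time: 15.42
tcp_pos: [0.5981, -0.003, 0.0837]
orientation: [180.0, 0.0, -136.5]
contact_force: [-2.1, 3.8, 4.6]
gripper_width: 0.0117
finger_force: 20.9
```

```bash
python3 s.py
```

```text
15.42 pos [ 0.5981 -0.003   0.0837] yaw -136.48 F [-2.1  3.8  4.6] M [ 0.846  0.632 -0.044] tau6 0.182 w 0.0117 20.86742341518402
```

Call:
carry_out:
  rows:
    - {"tx":0,"ty":0,"tz":0,"wx":0,"wy":0,"wz":-0.015,"claw":6}

```text
time: 15.5
tcp_pos: [0.5981, -0.003, 0.0837]
orientation: [180.0, 0.0, -135.6]
contact_force: [-2.9, 3.3, 5.7]
gripper_width: 0.0116
finger_force: 20.9
```

```bash
python3 s.py; python3 sh.py; python3 - <<'E'
from fit import *
n=capture("side")[:,:,::-1].astype(np.float32);b=np.load("now.npy")
print(np.abs(n-b).mean(2)[142:176,284:304].astype(int))
E
```

```text
15.5 pos [ 0.5981 -0.003   0.0837] yaw -135.64 F [-2.9  3.3  5.7] M [ 0.792  0.658 -0.017] tau6 0.236 w 0.0116 20.869865119457245
shackle shift px -8 -15 score 0.592 score@0 0.205 col [ 0.47  0.43  0.39  0.39  0.37  0.35  0.38  0.42  0.43  0.39  0.37  0.38
  0.33  0.26  0.2   0.08 -0.02 -0.06] 15mm= [ 0.4 -4.7]
[[ 80 133 134 133 130 129 131 133 132 132 133 133 133 133 135 135 133 133
  130 117]
 [ 72 114 115 115 113 112 117 132 131 131 133 135 129 116 117 116 117 116
  116 116]
 [ 69 112 115 116 116 115 114 115 114 114 115 116 117 117 115 112 114 114
  114 112]
 [ 75  90 113 115 115 115 115 114 114 113 113 114 116 115 115 114 114 117
  117 118]
 [ 70  81 115 116 115 114 114 115 117 116 116 115 114 114 114 115 116 117
  116 116]
 [ 65  69  92 116 116 113 114 114 114 115 116 115 115 115 114 116 116 116
  115 115]
 [ 31  39  79 115 114 114 114 115 114 114 112 112 116 117 114 114 115 114
  115 115]
 [ 20  30  67 114 113 112 114 116 114 111 111 111 114 115 114 113 113 113
  114 116]
 [ 23  44  96 113 112 111 112 112 112 111 110 113 112 113 113 115 113 114
  114 115]
 [ 55  70 109 109 109 
[... 1403 characters left out ...]
  36  35
   34  20]
 [ 83 106 109 131  77  34  36  40  34  30  34  35  31  31  31  33  35  35
   28   8]
 [139 130  75  38  34  35  36  37  32  30  33  33  30  32  32  38  37  38
   29   7]
 [ 56  33  33  34  36  40  38  38  32  30  32  38  37  35  50  65  66  71
   44   3]
 [ 31  33  33  43  73  90  50  37  26  29  57  40  37  38  63  82  84  83
   56   8]
 [ 19  33  43  79  94  86  41  34  17  27  62  38  36  46  85  87  97  97
   93  78]
 [ 16  32  45  83  87  80  41  39  42  68  65  39  35  49  94  94  93  93
   92  92]
 [  1  17  35  58  92  87  49  48  61  88  57  38  34  33  32  31  48  47
   44  32]
 [  1  17  29  17  19  43  46  47  54  73  45  37  35  32  35  35  33  33
   34  34]]
```

The gripper hides the shackle, so I go on by torque.

Call:
carry_out:
  rows:
    - {"tx":0,"ty":0,"tz":0,"wx":0,"wy":0,"wz":-0.015,"claw":6}

```text
time: 15.68
tcp_pos: [0.598, -0.003, 0.0837]
orientation: [180.0, 0.0, -134.8]
contact_force: [-2.4, 4.0, 5.7]
gripper_width: 0.0113
finger_force: 20.8
```

```bash
python3 s.py
```

```text
15.68 pos [ 0.598  -0.003   0.0837] yaw -134.83 F [-2.4  4.   5.7] M [ 0.818  0.674 -0.041] tau6 0.472 w 0.0113 20.822964906692505
```

Call:
carry_out:
  rows:
    - {"tx":0,"ty":0,"tz":0,"wx":0,"wy":0,"wz":-0.015,"claw":6}

```text
time: 15.77
tcp_pos: [0.598, -0.003, 0.0837]
orientation: [180.0, 0.0, -133.9]
contact_force: [-2.3, 2.9, 5.0]
gripper_width: 0.0116
finger_force: 21.2
```

```bash
python3 s.py
```

```text
15.77 pos [ 0.598  -0.003   0.0837] yaw -133.93 F [-2.3  2.9  5. ] M [ 0.686  0.658 -0.153] tau6 0.197 w 0.0116 21.200245320796967
```

Call:
carry_out:
  rows:
    - {"tx":0,"ty":0,"tz":0,"wx":0,"wy":0,"wz":-0.01,"claw":6}

```text
time: 15.85
tcp_pos: [0.598, -0.0031, 0.0837]
orientation: [180.0, 0.0, -133.4]
contact_force: [-2.5, 3.7, 5.8]
gripper_width: 0.0113
finger_force: 22.0
```

```bash
python3 s.py
```

```text
15.85 pos [ 0.598  -0.0031  0.0837] yaw -133.36 F [-2.5  3.7  5.8] M [ 0.633  0.657 -0.282] tau6 -0.139 w 0.0113 22.047906517982483
```

The blue dial is stopped (moment −0.28). I ease off, release, rise, and check the shackle.

Call:
carry_out:
  rows:
    - {"tx":0,"ty":0,"tz":0,"wx":0,"wy":0,"wz":0.02,"claw":6}
    - {"tx":0,"ty":0,"tz":0,"wx":0,"wy":0,"wz":0.035,"claw":6}
    - {"tx":0,"ty":0,"tz":0,"wx":0,"wy":0,"wz":0.035,"claw":6}

```text
time: 16.1
tcp_pos: [0.5981, -0.003, 0.0837]
orientation: [180.0, 0.0, -135.4]
contact_force: [-2.3, 3.3, 5.8]
gripper_width: 0.0118
finger_force: 20.8
```

```bash
python3 s.py
```

```text
16.1 pos [ 0.5981 -0.003   0.0837] yaw -135.45 F [-2.3  3.3  5.8] M [0.794 0.648 0.024] tau6 0.253 w 0.0118 20.802041888237
```

Call:
carry_out:
  rows:
    - {"tx":0,"ty":0,"tz":0,"wx":0,"wy":0,"wz":0,"claw":40}
    - {"tx":0,"ty":0,"tz":0,"wx":0,"wy":0,"wz":0,"claw":40}
    - {"tx":0,"ty":0,"tz":0,"wx":0,"wy":0,"wz":0,"claw":40}
    - {"tx":0,"ty":0,"tz":-0.02,"wx":0,"wy":0,"wz":0,"claw":40}
    - {"tx":0,"ty":0,"tz":-0.04,"wx":0,"wy":0,"wz":0,"claw":40}

```text
time: 16.52
tcp_pos: [0.5971, -0.0035, 0.1227]
orientation: [179.9, -0.1, -135.5]
contact_force: [0.7, 0.7, 0.8]
gripper_width: 0.0343
finger_force: 0.0
```

Call:
carry_out:
  rows:
    - {"tx":0,"ty":0,"tz":-0.03,"wx":0,"wy":0,"wz":0,"claw":40}
    - {"tx":0,"ty":0,"tz":-0.06,"wx":0,"wy":0,"wz":0,"claw":40}
    - {"tx":0,"ty":0,"tz":-0.09,"wx":0,"wy":0,"wz":0,"claw":40}
    - {"tx":0,"ty":0,"tz":-0.12,"wx":0,"wy":0,"wz":0,"claw":40}
    - {"tx":0,"ty":0,"tz":-0.12,"wx":0,"wy":0,"wz":0,"claw":40}

```text
time: 16.93
tcp_pos: [0.6009, -0.0039, 0.2494]
orientation: [-179.6, 0.3, -135.5]
contact_force: [1.5, -0.9, 0.2]
gripper_width: 0.0341
finger_force: 0.0
```

```bash
python3 s.py; cat > sh2.py <<'E'
from fit import *
n=capture("side").astype(np.float32);cv2.imwrite("pics/raw_%d.png"%(manip.get_obs()["time"]*100),n[:,:,::-1])
p=np.array([.5995,.083,.0967])
b=cv2.resize(cv2.imread("pics/side0.png"),(512,384),interpolation=cv2.INTER_AREA)[:,:,::-1].astype(np.float32)
# sample along vertical line through bar centre: mean colour over bar length, vs height
for h in np.arange(-.006,.075,.003):
    X=np.c_[np.full(9,.02),np.linspace(-.024,.024,9),np.full(9,.125+h)];q=proj("side",b2w(p,X))
    s=[np.mean([map_coordinates(im[...,k],[q[:,1],q[:,0]],order=1) for k in range(3)],1).round(0) for im in(n,b)]
    s=[np.stack([map_coordinates(im[...,k],[q[:,1],q[:,0]],order=1) for k in range(3)],1).mean(0).round(0) for im in(n,b)]
    print(round(h*1e3),s[0],s[1])
E
python3 sh2.py
```

```text
16.93 pos [ 0.6009 -0.0039  0.2494] yaw -135.46 F [ 1.5 -0.9  0.2] M [ 0.019 -0.011 -0.036] tau6 -0.002 w 0.0341 0.0
-6 [76. 85. 88.] [85. 88. 90.]
-3 [75. 84. 87.] [94. 96. 99.]
0 [75. 82. 85.] [104. 106. 110.]
3 [77. 82. 85.] [113. 116. 119.]
6 [84. 87. 89.] [114. 119. 122.]
9 [95. 97. 99.] [107. 115. 119.]
12 [108. 109. 113.] [ 92. 106. 111.]
15 [119. 121. 125.] [ 75.  96. 101.]
18 [123. 127. 131.] [61. 88. 94.]
21 [117. 125. 129.] [56. 86. 92.]
24 [112. 123. 127.] [62. 91. 96.]
27 [101. 117. 120.] [ 71.  97. 101.]
30 [ 93. 113. 116.] [ 81. 103. 107.]
33 [ 97. 116. 119.] [ 91. 109. 112.]
36 [107. 122. 124.] [101. 115. 117.]
39 [122. 133. 134.] [114. 124. 125.]
42 [135. 143. 143.] [123. 131. 131.]
45 [144. 152. 150.] [130. 137. 136.]
48 [154. 160. 158.] [138. 144. 142.]
51 [165. 169. 165.] [146. 150. 147.]
54 [173. 174. 171.] [152. 153. 150.]
57 [176. 177. 173.] [153. 155. 151.]
60 [178. 179. 175.] [154. 155. 152.]
63 [180. 180. 177.] [154. 155. 152.]
66 [180. 181. 177.] [155. 156. 152.]
69 [181. 182. 178.] [155. 156. 153.]
72 [181. 182. 178.] [156. 157. 153.][ WARN:0@3.006] global loadsave.cpp:1063 imwrite_ Unsupported depth image for selected encoder is fallbacked to CV_8U.
```

The bright peak of the bar moved up from about +4 to about +18 mm, so the shackle has jumped to about 15 mm: blue has caught and the lock is open. Now to the shackle bar at (0.6197, 0.0844), height about 0.140.

```bash
python3 tg.py .6197 .0844 .2 275.5
```

```text
shift [-0.0757  0.0493  0.0466] rot [-0.0062  0.001  -0.8895]
[ 0.6001 -0.0038  0.2466] [-179.71    0.2  -135.46] [ -7.3  23.8   7.9  73.8  -0.  -51.9] [ 0.    0.26 -0.44] [-0.01   0.052 -0.072] 0.034061969120235305
```

Call:
carry_out:
  rows:
    - {"tx":-0.016,"ty":0.01,"tz":0,"wx":0,"wy":0,"wz":-0.11,"claw":40}
    - {"tx":-0.032,"ty":0.02,"tz":0,"wx":0,"wy":0,"wz":-0.22,"claw":40}
    - {"tx":-0.048,"ty":0.03,"tz":0,"wx":0,"wy":0,"wz":-0.33,"claw":40}
    - {"tx":-0.064,"ty":0.04,"tz":0,"wx":0,"wy":0,"wz":-0.44,"claw":40}
    - {"tx":-0.0757,"ty":0.0493,"tz":0,"wx":0,"wy":0,"wz":-0.55,"claw":40}

```text
time: 17.4
tcp_pos: [0.6175, 0.0859, 0.242]
orientation: [179.9, -0.0, -103.6]
contact_force: [-0.3, 0.4, -0.4]
gripper_width: 0.0345
finger_force: 0.0
```

Call:
carry_out:
  rows:
    - {"tx":0,"ty":0,"tz":0,"wx":0,"wy":0,"wz":-0.11,"claw":40}
    - {"tx":0,"ty":0,"tz":0.01,"wx":0,"wy":0,"wz":-0.22,"claw":40}
    - {"tx":0,"ty":0,"tz":0.03,"wx":0,"wy":0,"wz":-0.34,"claw":40}
    - {"tx":0,"ty":0,"tz":0.047,"wx":0,"wy":0,"wz":-0.34,"claw":40}
    - {"tx":0,"ty":0,"tz":0.047,"wx":0,"wy":0,"wz":-0.34,"claw":40}

```text
time: 17.82
tcp_pos: [0.6151, 0.0848, 0.1919]
orientation: [179.6, 0.0, -84.5]
contact_force: [-0.6, -0.2, -1.0]
gripper_width: 0.034
finger_force: 0.0
```

```bash
python3 tg.py .6197 .0844 .105 275.5
```

```text
shift [ 0.0008 -0.0051  0.0869] rot [0.0065 0.0002 0.0007]
[0.6151 0.0848 0.1919] [ 1.7963e+02  1.0000e-02 -8.4460e+01] [  1.1  28.    6.4  68.8  -0.  -94.4] [-0.55 -0.22 -0.96] [ 0.036  0.066 -0.007] 0.03403311196747477
```

Call:
carry_out:
  rows:
    - {"tx":0.0005,"ty":-0.0025,"tz":0.015,"wx":0,"wy":0,"wz":0,"claw":40}
    - {"tx":0.0005,"ty":-0.0025,"tz":0.03,"wx":0,"wy":0,"wz":0,"claw":40}
    - {"tx":0.0005,"ty":-0.0025,"tz":0.042,"wx":0,"wy":0,"wz":0,"claw":40}
    - {"tx":0.0005,"ty":-0.0025,"tz":0.042,"wx":0,"wy":0,"wz":0,"claw":40}
    - {"tx":0.0005,"ty":-0.0025,"tz":0.042,"wx":0,"wy":0,"wz":0,"claw":40}

```text
time: 18.23
tcp_pos: [0.6197, 0.0846, 0.1543]
orientation: [179.9, -0.0, -84.5]
contact_force: [1.1, 0.1, -0.5]
gripper_width: 0.0344
finger_force: 0.0
```

```bash
python3 tg.py .6197 .0844 .105 275.5
```

```text
shift [ 0.0002 -0.0001  0.0493] rot [ 0.0012 -0.     -0.0003]
[0.6197 0.0846 0.1543] [179.93  -0.   -84.52] [  1.1  29.4   2.9  63.6  -0.  -94.4] [ 1.11  0.13 -0.49] [ 0.033 -0.022 -0.004] 0.0344498635230878
```

Call:
carry_out:
  rows:
    - {"tx":0,"ty":0,"tz":0.01,"wx":0,"wy":0,"wz":0,"claw":40}
    - {"tx":0,"ty":0,"tz":0.02,"wx":0,"wy":0,"wz":0,"claw":40}
    - {"tx":0,"ty":0,"tz":0.028,"wx":0,"wy":0,"wz":0,"claw":40}
    - {"tx":0,"ty":0,"tz":0.034,"wx":0,"wy":0,"wz":0,"claw":40}
    - {"tx":0,"ty":0,"tz":0.038,"wx":0,"wy":0,"wz":0,"claw":40}

```text
time: 18.65
tcp_pos: [0.6195, 0.0847, 0.1153]
orientation: [179.9, 0.0, -84.5]
contact_force: [0.1, -1.4, -0.2]
gripper_width: 0.0342
finger_force: 0.0
```

```bash
python3 tg.py .6197 .0844 .105 275.5
```

```text
shift [ 0.0003 -0.0002  0.0103] rot [0.0012 0.0001 0.0004]
[0.6195 0.0847 0.1153] [179.93   0.   -84.48] [  1.1  30.9  -0.6  58.6  -0.  -94.4] [ 0.07 -1.44 -0.25] [0.015 0.089 0.018] 0.03416868820532567
```

No contact so far. The last 10 mm down, then close on the bar.

Call:
carry_out:
  rows:
    - {"tx":0,"ty":0,"tz":0.005,"wx":0,"wy":0,"wz":0,"claw":40}
    - {"tx":0,"ty":0,"tz":0.01,"wx":0,"wy":0,"wz":0,"claw":40}
    - {"tx":0,"ty":0,"tz":0.01,"wx":0,"wy":0,"wz":0,"claw":28}
    - {"tx":0,"ty":0,"tz":0.01,"wx":0,"wy":0,"wz":0,"claw":20}
    - {"tx":0,"ty":0,"tz":0.01,"wx":0,"wy":0,"wz":0,"claw":15}

```text
time: 19.07
tcp_pos: [0.62, 0.0847, 0.1066]
orientation: [-180.0, -0.0, -84.5]
contact_force: [-1.2, -0.0, -0.1]
gripper_width: 0.0128
finger_force: 1.0
```

Call:
carry_out:
  rows:
    - {"tx":0,"ty":0,"tz":0,"wx":0,"wy":0,"wz":0,"claw":10}
    - {"tx":0,"ty":0,"tz":0,"wx":0,"wy":0,"wz":0,"claw":6}
    - {"tx":0,"ty":0,"tz":0,"wx":0,"wy":0,"wz":0,"claw":6}

```text
time: 19.32
tcp_pos: [0.6195, 0.0847, 0.1066]
orientation: [180.0, -0.0, -84.5]
contact_force: [-5.2, -1.0, 3.1]
gripper_width: 0.0111
finger_force: 21.2
```

```bash
python3 s.py
```

```text
19.32 pos [0.6195 0.0847 0.1066] yaw -84.48 F [-5.2 -1.   3.1] M [-0.124  1.01  -0.027] tau6 -0.005 w 0.0111 21.209793984889984
```

Bar gripped at 11.1 mm. Drawing it up gently.

Call:
carry_out:
  rows:
    - {"tx":0,"ty":0.0008,"tz":-0.004,"wx":0,"wy":0,"wz":0,"claw":6}
    - {"tx":0,"ty":0.0008,"tz":-0.008,"wx":0,"wy":0,"wz":0,"claw":6}
    - {"tx":0,"ty":0.0008,"tz":-0.012,"wx":0,"wy":0,"wz":0,"claw":6}
    - {"tx":0,"ty":0.0008,"tz":-0.016,"wx":0,"wy":0,"wz":0,"claw":6}
    - {"tx":0,"ty":0.0008,"tz":-0.02,"wx":0,"wy":0,"wz":0,"claw":6}

```text
time: 19.73
tcp_pos: [0.6194, 0.0846, 0.1268]
orientation: [-180.0, 0.0, -84.5]
contact_force: [0.2, 0.4, -3.8]
gripper_width: 0.0108
finger_force: 20.6
```

```bash
python3 s.py
```

```text
19.73 pos [0.6194 0.0846 0.1268] yaw -84.48 F [ 0.2  0.4 -3.8] M [ 0.004 -0.208  0.038] tau6 -0.006 w 0.0108 20.60216188430786
```

Call:
carry_out:
  rows:
    - {"tx":0,"ty":0,"tz":-0.002,"wx":0,"wy":0,"wz":0,"claw":6}
    - {"tx":0,"ty":0,"tz":-0.004,"wx":0,"wy":0,"wz":0,"claw":6}

```text
time: 19.9
tcp_pos: [0.6194, 0.0846, 0.1307]
orientation: [-180.0, 0.0, -84.5]
contact_force: [1.6, 0.2, -3.5]
gripper_width: 0.0108
finger_force: 20.6
```

```bash
python3 s.py
```

```text
19.9 pos [0.6194 0.0846 0.1307] yaw -84.48 F [ 1.6  0.2 -3.5] M [ 0.015 -0.283 -0.022] tau6 -0.003 w 0.0108 20.59349924325943
```

Risen 24 mm with 3.5 N. Going on in small steps to feel the end stop.

Call:
carry_out:
  rows:
    - {"tx":0,"ty":0,"tz":-0.001,"wx":0,"wy":0,"wz":0,"claw":6}
    - {"tx":0,"ty":0,"tz":-0.002,"wx":0,"wy":0,"wz":0,"claw":6}

```text
time: 20.07
tcp_pos: [0.6194, 0.0846, 0.1325]
orientation: [-180.0, -0.0, -84.5]
contact_force: [2.3, 0.2, -4.2]
gripper_width: 0.0107
finger_force: 20.6
```

```bash
python3 s.py
```

```text
20.07 pos [0.6194 0.0846 0.1325] yaw -84.48 F [ 2.3  0.2 -4.2] M [ 0.046 -0.351 -0.035] tau6 -0.005 w 0.0107 20.58962970972061
```

Call:
carry_out:
  rows:
    - {"tx":0,"ty":0,"tz":-0.001,"wx":0,"wy":0,"wz":0,"claw":6}
    - {"tx":0,"ty":0,"tz":-0.0015,"wx":0,"wy":0,"wz":0,"claw":6}

```text
time: 20.23
tcp_pos: [0.6194, 0.0847, 0.134]
orientation: [-180.0, 0.0, -84.5]
contact_force: [1.9, -0.2, -3.8]
gripper_width: 0.011
finger_force: 20.6
```

```bash
python3 s.py
```

```text
20.23 pos [0.6194 0.0847 0.134 ] yaw -84.47 F [ 1.9 -0.2 -3.8] M [ 0.034 -0.424 -0.024] tau6 -0.005 w 0.011 20.583063662052155
```

Call:
carry_out:
  rows:
    - {"tx":0,"ty":0,"tz":-0.0008,"wx":0,"wy":0,"wz":0,"claw":6}
    - {"tx":0,"ty":0,"tz":-0.0015,"wx":0,"wy":0,"wz":0,"claw":6}

```text
time: 20.4
tcp_pos: [0.6193, 0.0846, 0.1353]
orientation: [-180.0, 0.0, -84.5]
contact_force: [4.6, -0.6, -13.6]
gripper_width: 0.0112
finger_force: 19.8
```

```bash
python3 s.py
```

```text
20.4 pos [0.6193 0.0846 0.1353] yaw -84.48 F [  4.6  -0.6 -13.6] M [ 0.083 -0.992  0.017] tau6 -0.005 w 0.0112 19.838334023952484
```

Call:
carry_out:
  rows:
    - {"tx":0,"ty":0,"tz":-0.0005,"wx":0,"wy":0,"wz":0,"claw":6}
    - {"tx":0,"ty":0,"tz":-0.001,"wx":0,"wy":0,"wz":0,"claw":6}

```text
time: 20.57
tcp_pos: [0.6192, 0.0846, 0.1353]
orientation: [180.0, 0.0, -84.5]
contact_force: [7.3, 0.4, -18.2]
gripper_width: 0.0107
finger_force: 19.4
```

```bash
python3 s.py
```

```text
20.57 pos [0.6192 0.0846 0.1353] yaw -84.48 F [  7.3   0.4 -18.2] M [ 0.14  -1.555 -0.055] tau6 -0.004 w 0.0107 19.416775703430176
```

End stop felt after about 28.7 mm of travel. I ease off the pull, let go and rise clear.

Call:
carry_out:
  rows:
    - {"tx":0,"ty":0,"tz":0.0008,"wx":0,"wy":0,"wz":0,"claw":6}
    - {"tx":0,"ty":0,"tz":0.0008,"wx":0,"wy":0,"wz":0,"claw":20}
    - {"tx":0,"ty":0,"tz":0.0008,"wx":0,"wy":0,"wz":0,"claw":40}
    - {"tx":0,"ty":0,"tz":0.0008,"wx":0,"wy":0,"wz":0,"claw":45}
    - {"tx":0,"ty":0,"tz":0.0008,"wx":0,"wy":0,"wz":0,"claw":45}

```text
time: 20.98
tcp_pos: [0.6192, 0.0846, 0.1361]
orientation: [-180.0, -0.0, -84.5]
contact_force: [0.5, -0.2, -0.5]
gripper_width: 0.0382
finger_force: 0.0
```

Call:
carry_out:
  rows:
    - {"tx":0,"ty":0,"tz":-0.01,"wx":0,"wy":0,"wz":0,"claw":45}
    - {"tx":0,"ty":0,"tz":-0.03,"wx":0,"wy":0,"wz":0,"claw":45}
    - {"tx":0,"ty":0,"tz":-0.06,"wx":0,"wy":0,"wz":0,"claw":45}
    - {"tx":0,"ty":0,"tz":-0.1,"wx":0,"wy":0,"wz":0,"claw":45}
    - {"tx":0,"ty":0,"tz":-0.12,"wx":0,"wy":0,"wz":0,"claw":45}

```text
time: 21.4
tcp_pos: [0.6201, 0.0846, 0.2609]
orientation: [-179.7, -0.0, -84.5]
contact_force: [0.5, 0.3, 0.4]
gripper_width: 0.0383
finger_force: 0.0
```

Call:
carry_out:
  rows:
    - {"tx":0,"ty":0,"tz":0,"wx":0,"wy":0,"wz":0,"claw":45}
    - {"tx":0,"ty":0,"tz":0,"wx":0,"wy":0,"wz":0,"claw":45}

```text
time: 21.57
tcp_pos: [0.62, 0.0847, 0.2578]
orientation: [-179.8, -0.0, -84.5]
contact_force: [-0.0, -0.4, -0.7]
gripper_width: 0.0382
finger_force: 0.0
```

```bash
python3 s.py; python3 sh2.py 2>/dev/null
```

```text
21.57 pos [0.62   0.0847 0.2578] yaw -84.47 F [-0.  -0.4 -0.7] M [-0.034 -0.026  0.059] tau6 -0.0 w 0.0382 0.0
-6 [74. 86. 90.] [85. 88. 90.]
-3 [75. 85. 88.] [94. 96. 99.]
0 [75. 84. 88.] [104. 106. 110.]
3 [74. 84. 87.] [113. 116. 119.]
6 [74. 84. 87.] [114. 119. 122.]
9 [74. 83. 86.] [107. 115. 119.]
12 [74. 83. 87.] [ 92. 106. 111.]
15 [73. 84. 87.] [ 75.  96. 101.]
18 [74. 84. 87.] [61. 88. 94.]
21 [75. 85. 88.] [56. 86. 92.]
24 [78. 86. 89.] [62. 91. 96.]
27 [79. 86. 89.] [ 71.  97. 101.]
30 [80. 85. 87.] [ 81. 103. 107.]
33 [84. 86. 88.] [ 91. 109. 112.]
36 [92. 93. 95.] [101. 115. 117.]
39 [102. 104. 107.] [114. 124. 125.]
42 [114. 116. 119.] [123. 131. 131.]
45 [125. 127. 131.] [130. 137. 136.]
48 [133. 135. 139.] [138. 144. 142.]
51 [140. 142. 144.] [146. 150. 147.]
54 [148. 150. 150.] [152. 153. 150.]
57 [159. 160. 158.] [153. 155. 151.]
60 [171. 171. 168.] [154. 155. 152.]
63 [175. 176. 172.] [154. 155. 152.]
66 [178. 179. 175.] [155. 156. 152.]
69 [180. 181. 177.] [155. 156. 153.]
72 [181. 182. 177.] [156. 157. 153.]
```

The bar's edge ramp now lies 27 mm above where it was at 15 mm, so the shackle is at about 42 mm, fully open and standing free.

```bash
python3 -c "
from cell import manip
print(manip.hand_in())"
```

```text
the job is handed in; nothing more can be done
None
```

I caught the red dial first and then the blue, drew the shackle up to its end stop and let go of it, left the loose items alone, and handed the job in after about 22 s of robot time; the judge's verdict was not shown.

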